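# Fit the new wheel studs in the hub and hang up the stud caddy

### The arm

A 7-joint arm with a two-finger parallel gripper is mounted at the origin on the work surface. World frame = base frame: x ahead of the robot, y to its left, z up, the work surface at z = 0. Lengths are in m, angles in rad, forces in N, time in s.
With the tool pointing down it reaches from about 0.425 to 0.925 m from the base axis. Payload 6.8 kg.
Tool frame: the origin (TCP) lies on the front face of the gripper's body, between the roots of the fingers; the fingertips stand 73 mm ahead of it and the grasp point (between the pads) lies 54 mm ahead of it; z points along the fingers, y is the direction in which the jaws open and shut (so a half turn about z gives the same grasp; the last joint's range is limited). The gripper opens to 85 mm and grips with 20 to 120 N. Pads are 22 mm wide; open, the fingers measure 114 mm over their backs; the gripper's body (76 mm by 85 mm) begins 54 mm behind the grasp point. The pads swing forward as they close: fully open they stand 13 mm farther back than shut.
Start: joints at [1.001, 0.477, 0.022, 1.555, -0.011, 1.109, -0.083], TCP at [0.301, -0.604, 0.304] pointing down, gripper open.
Joint ranges: [-2.96, 2.96], [-0.34, 2.1], [-1.41, 1.46], [0.24, 2.44], [-1.37, 4.51], [0.17, 1.92], [-2.96, 2.96]. Speed limits (rad/s): [2.39, 2.39, 3.14, 3.14, 3.14, 3.14, 3.14].

### API

Orientations are given as a unit quaternion [w, x, y, z].
In Python, from station import get_obs, read_camera, hand_in, spot_in, cut_out, spot_point gives the robot as it stands. The module is installed in compiled form; this text tells all that it offers.
- The arm moves only by the tool move_arm, never from a script. Its arguments are lists of equal length, an entry for each row: "gripper": the opening, from 0 (shut) to 1 (fully open); "xyz": the shift along the tool's x, y, z in cm, a list of three; "twist": the turn about the tool's z in rad. A call has 1 to 5 rows; each row is the pose to reach, as a shift and turn from the pose commanded when the call began, along the tool's axes at that moment; what a row does not reach only later rows make up. A row lasts 1/12 s, in which the tool goes at most 41.7 mm and 7.16 degrees, less where a joint would pass 70% of its speed; a pose out of reach is approached as far as the arm can. A call with a gripper value outside its range is refused whole. The fingers move at their own pace and stop on an object; "squeeze" is the grip in N (left out, the last holds). Time passes only in rows, so rows that repeat a pose let the fingers close. It gives the time, the measured TCP pose, the force and the opening at its end, in the units of the state.
- get_obs(): the state, without advancing time (a new reading comes with each control period).
- read_camera(name): name is "side" or "top" or "wrist"; returns a dict with "pixels" (384x512x3 uint8, red, green, blue), "fx", "fy", "cx", "cy" (pixels), "R" (3x3) and "t" (3): a world point X has camera coordinates R X + t. Camera axes: x right, y down, z forward; pixel columns grow to the right and rows downward; lengths in m; the calibration is good to about 2 mm. A picture is of the moment at which its call begins. There is no depth.
- hand_in(): hands the job in, once; it reports no verdict.
Trained networks look in the newest picture that a camera, given by its name, has taken for a name from the list of things; names that differ only in an ending like _2 or _b are one class to them, and where a whole thing is asked for, a point or a joint stands for the part that bears it (a point fixed in the world has none). Each returns a list of dicts, best first, with "p" (0 to 1); they miss things now and then, are a little off and sometimes report something else, mostly with a low value. They report only what shows in the picture. A call takes as long as a camera call. They do not tell look-alikes from the thing itself.
- spot_in(query, camera): "centre" ([x, y, z] in m, in world coordinates, good to about 4 mm: the middle of the surface that is visible of it).
- cut_out(query, camera): "pixels" (384x512 bool, what is visible of it).
- spot_point(query, camera): "centre" ([x, y, z] in m, in world coordinates, good to about 4 mm: a listed point, or the origin of a listed thing).
The state is a dict: "t": time; "q": joint angles; "joint_vel": joint speeds; "joint_torque": joint torques, N m; "eef_pos": TCP position; "tool_rot": TCP orientation; "contact_force": force on the tool from outside, world axes, zero at the start; "torque": the same for the moment, N m; "gripper_width": opening from 0.0 (shut) to 1.0 (fully open).
Only numpy, scipy, OpenCV 4.12 (cv2) and the standard library are available. Lean on these libraries where they do the work, as an engineer would, in place of code of your own. Each camera call takes 0.05 s, during which the arm holds its last target.

### The job

Put every new wheel stud from the caddy into an open stud hole of the wheel hub, one to a hole, shank down through the flange until the head lies flat on it. Then hang the empty caddy by its handle bar on the double-prong hook at the edge of the red shelf, the bar lying across both prongs, and let it hang still. Leave the socket, the stud installer and the clip tray where they are.

Things in the scene. Friction and masses are not known exactly. Their poses are not given: they have to be found in the camera images.
- hub: Fixed steel wheel hub, face down on a press ring, flange back up: level top face 72 mm above the bench. Five lobes (18 mm radius, 12 mm thick) at 60 mm from its upright axis; four have open holes, the one on its own +x an old stud's head. Spindle of 24 mm radius (33 at the foot, 6 mm high) rises 39 mm above the flange. Origin on the bench on the axis, z up.
- hole1 (a point): Centre of an open stud hole's mouth, at the flange's top face, 72 degrees round the hub's axis from its own +x. Hole 16.6 mm in diameter, straight through, free space below.
- hole2 (a point): Centre of an open stud hole's mouth, at the flange's top face, 144 degrees round the hub's axis from its own +x. Hole 16.6 mm in diameter, straight through, free space below.
- hole3 (a point): Centre of an open stud hole's mouth, at the flange's top face, 216 degrees round the hub's axis from its own +x. Hole 16.6 mm in diameter, straight through, free space below.
- hole4 (a point): Centre of an open stud hole's mouth, at the flange's top face, 288 degrees round the hub's axis from its own +x. Hole 16.6 mm in diameter, straight through, free space below.
- caddy: Loose stud caddy, about 0.5 kg: black block 100 mm (own x) by 180 mm (own y) by 40 mm high with six square pockets 15.2 mm wide, 34 mm deep, at x = -30 and 30, y = -56, 0 and 56 mm, and a fixed arch handle of 10 mm round steel bar over x = 0: posts at y = -83 and 83 mm, crossbar along y. Origin at the centre of the underside, z up.
- caddy_bar (a point): Middle of the caddy's handle crossbar, on the bar's centre line, 115 mm above the caddy's underside; the bar runs straight from y = -71 to 71 mm. Own axes parallel to the caddy's.
- stud1: New steel wheel stud, 90 g, loose, head up in a pocket, leaning a few degrees at most; None if absent (three or four of six are there). Head 22 mm in diameter, 8 mm thick; shank 14 mm in diameter, 50 mm long, last 6 mm tapered. Origin: centre of the head's underside, at first 56 mm above the caddy's underside; z towards the head's top. Slips into a hub hole by its own weight.
- stud2: New steel wheel stud, 90 g, loose, head up in a pocket, leaning a few degrees at most; None if absent (three or four of six are there). Head 22 mm in diameter, 8 mm thick; shank 14 mm in diameter, 50 mm long, last 6 mm tapered. Origin: centre of the head's underside, at first 56 mm above the caddy's underside; z towards the head's top. Slips into a hub hole by its own weight.
- stud3: New steel wheel stud, 90 g, loose, head up in a pocket, leaning a few degrees at most; None if absent (three or four of six are there). Head 22 mm in diameter, 8 mm thick; shank 14 mm in diameter, 50 mm long, last 6 mm tapered. Origin: centre of the head's underside, at first 56 mm above the caddy's underside; z towards the head's top. Slips into a hub hole by its own weight.
- stud4: New steel wheel stud, 90 g, loose, head up in a pocket, leaning a few degrees at most; None if absent (three or four of six are there). Head 22 mm in diameter, 8 mm thick; shank 14 mm in diameter, 50 mm long, last 6 mm tapered. Origin: centre of the head's underside, at first 56 mm above the caddy's underside; z towards the head's top. Slips into a hub hole by its own weight.
- stud5: New steel wheel stud, 90 g, loose, head up in a pocket, leaning a few degrees at most; None if absent (three or four of six are there). Head 22 mm in diameter, 8 mm thick; shank 14 mm in diameter, 50 mm long, last 6 mm tapered. Origin: centre of the head's underside, at first 56 mm above the caddy's underside; z towards the head's top. Slips into a hub hole by its own weight.
- stud6: New steel wheel stud, 90 g, loose, head up in a pocket, leaning a few degrees at most; None if absent (three or four of six are there). Head 22 mm in diameter, 8 mm thick; shank 14 mm in diameter, 50 mm long, last 6 mm tapered. Origin: centre of the head's underside, at first 56 mm above the caddy's underside; z towards the head's top. Slips into a hub hole by its own weight.
- hook_rest (a point): Rest of the double-prong hook: where the caddy bar's middle lies when hung, 213.5 mm above the bench, midway between the prongs. Own y: along the shelf edge, as the bar must lie; own -x: out from the shelf, the way the prongs point. 7 mm round prongs at y = -38 and 38 mm run out from the board at x = 62 mm, dip under the rest and turn up to tips at x = -30 mm, 21 mm above this point.
- shelf: Fixed red pine shelf on the bench: 520 mm long (own y), 200 deep (own x from 0), 228 high; front edge at x = 0 faces own -x. Hook on the top board's edge, free space below and before it. Clear canister and saucer on top, up to 96 mm high, 45 mm or more back from the edge. Origin on the bench under the front edge's middle.
- socket: Green steel deep socket standing on end, 31 mm in diameter, 78 mm high; leave alone. Origin at the centre of its underside.
- installer: Blue aluminium wheel stud installer standing on the bench, 52 mm in diameter, 42 mm high; leave alone. Origin at the centre of its underside.
- cliptray: Black plastic clip tray, 85 (own x) by 125 by 24 mm, its flap standing open on its +x side up to 97 mm; leave alone. Origin at the centre of its underside.
Not all that is in view belongs to the job. What is shaped like the caddy but blue is not meant. Leave any orange look-alike of the hub alone.

How it is judged:
By the outcome, as a careful person would: the job done as asked, in the order asked, and still so for the second after the job is handed in, with the robot touching nothing.
Of stud1, stud2, stud3, stud4, stud5, stud6 only 3 to 4 are there at a start; the rules pass over those that are not, and their reading is None.
At some moment in a run one of caddy may be knocked a few centimetres aside while the robot is not near it.
It also fails if it takes over 210 s, if anything falls off the work surface, if the arm or the gripper's body presses on something with over 40 N, if the wrist force passes 120 N, or if a joint passes its speed limit or range.

## Working session

There is one attempt and no reset: what is moved stays moved. The work goes in short steps, Python scripts to look and compute and a tool call to move; the robot and the scene stay as the last step left them, time stands still between calls to the robot, and variables do not carry over. Pictures are saved under pics/ and viewed, and the job is handed in when it is done.

Besides the shell and the picture viewer there is one more tool, called as name([rows], argument=value, ...), one row to a line, values as JSON. move_arm: Moves the arm, as the interface text tells. Its arguments: {"type":"object","properties":{"gripper":{"type":"array","items":{"type":"number"}},"xyz":{"type":"array","items":{"type":"array","items":{"type":"number"}}},"twist":{"type":"array","items":{"type":"number"}},"squeeze":{"type":"number"}},"required":["gripper","xyz","twist"]}

```bash
mkdir -p pics; ls; python3 - <<'E'
from station import *
import cv2
o=get_obs();print({k:o[k] for k in o})
for n in ["side","top","wrist"]:
    c=read_camera(n);cv2.imwrite(f"pics/{n}0.png",c["pixels"][:,:,::-1]);print(n,c["fx"],c["cx"],c["cy"],c["R"],c["t"])
E
```

```text
pics
{'t': 0.0, 'q': array([ 1.00093204,  0.47779796,  0.02233623,  1.55647112, -0.01151537,
        1.10929552, -0.0830981 ]), 'joint_vel': array([ 0.00064504, -0.00037142,  0.00076776, -0.0003649 ,  0.00091678,
       -0.00061959,  0.00141771]), 'joint_torque': array([-9.05598990e-04, -5.96451187e+01,  1.60810813e+00, -2.81199950e+01,
        1.25837469e-02,  9.35324613e-03,  5.20702415e-06]), 'eef_pos': array([ 0.30052241, -0.60388626,  0.30291865]), 'tool_rot': array([-8.81600204e-04,  9.73462255e-01,  2.28845773e-01, -2.69938131e-04]), 'contact_force': array([ 0.28186595, -0.00192043, -0.55717265]), 'torque': array([ 0.014128  , -0.01942088, -0.0003032 ]), 'gripper_width': 0.9960321321282347}
side 442.67750421714476 253.0647523588011 196.62448355993456 [[-0.9533025  -0.30150641  0.0175561 ]
 [-0.18078517  0.52310992 -0.83287018]
 [ 0.24193193 -0.79715111 -0.55318989]] [0.55505955 0.26596748 1.17062654]
top 493.4655757289812 265.0931562506699 188.46219447524226 [[-0.00496041 -0.99992962 -0.01077697]
 [-0.99633213  0.00586265 -0.08536928]
 [ 0.08542645  0.01031398 -0.99629109]] [-0.02073106  0.63043434  1.48166931]
wrist 275.45383969767124 257.2562309783216 190.6670524289258 [[ 0.44638726 -0.89483852 -0.00156262]
 [-0.85148134 -0.42529436  0.30676414]
 [-0.27516894 -0.13560506 -0.95178428]] [-0.67276052 -0.03939147  0.38017151]
```

View pics/side0.png

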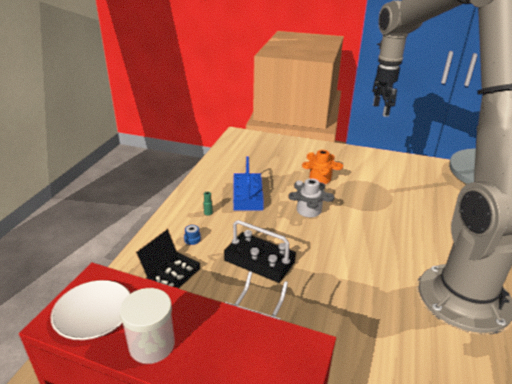

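View pics/top0.png

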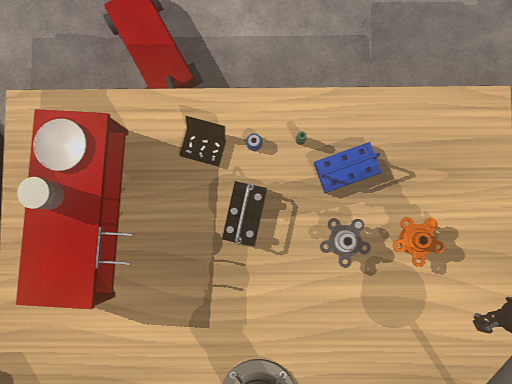

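```bash
python3 - <<'E'
from station import *
import numpy as np
np.set_printoptions(precision=4,suppress=True)
for n in ["top","side"]:
    read_camera(n)
    for q in ["hub","hole1","hole2","hole3","hole4","caddy","caddy_bar","stud1","hook_rest","shelf","socket","installer","cliptray"]:
        print(n,q,[(np.array(d["centre"]).round(4).tolist(),round(d["p"],2)) for d in spot_point(q,n)][:7])
E
```

```text
top hub [([0.4707, -0.4748, -0.0033], 0.85), ([0.471, -0.26, -0.0055], 0.56)]
top hole1 [([0.4525, -0.5327, 0.0678], 0.94), ([0.411, -0.2524, 0.0714], 0.91), ([0.5185, -0.224, 0.0706], 0.83), ([0.4522, -0.2057, 0.0743], 0.81), ([0.5238, -0.4458, 0.0712], 0.77), ([0.42, -0.4703, 0.0749], 0.67), ([0.4591, -0.4161, 0.075], 0.65)]
top hole2 [([0.4525, -0.5327, 0.0678], 0.94), ([0.411, -0.2524, 0.0714], 0.91), ([0.5185, -0.224, 0.0706], 0.83), ([0.4522, -0.2057, 0.0743], 0.81), ([0.5238, -0.4458, 0.0712], 0.77), ([0.42, -0.4703, 0.0749], 0.67), ([0.4591, -0.4161, 0.075], 0.65)]
top hole3 [([0.4525, -0.5327, 0.0678], 0.94), ([0.411, -0.2524, 0.0714], 0.91), ([0.5185, -0.224, 0.0706], 0.83), ([0.4522, -0.2057, 0.0743], 0.81), ([0.5238, -0.4458, 0.0712], 0.77), ([0.42, -0.4703, 0.0749], 0.67), ([0.4591, -0.4161, 0.075], 0.65)]
top hole4 [([0.4525, -0.5327, 0.0678], 0.94), ([0.411, -0.2524, 0.0714], 0.91), ([0.5185, -0.224, 0.0706], 0.83), ([0.4522, -0.2057, 0.0743], 0.81), ([0.5238, -0.4458, 0.0712], 0.77), ([0.42, -0.4703, 0.0749], 0.67), ([0.4591, -0.4161, 0.075], 0.65)]
top caddy [([0.554
[... 1561 characters left out ...]
9), ([0.4569, -0.4166, 0.0731], 0.77), ([0.4499, -0.5329, 0.0709], 0.74), ([0.4131, -0.2529, 0.0696], 0.58), ([0.4526, -0.3172, 0.0758], 0.58)]
side caddy [([0.6921, -0.2763, 0.0015], 0.9), ([0.5515, 0.0347, -0.0025], 0.68)]
side caddy_bar [([0.6946, -0.2788, 0.1151], 0.87), ([0.5541, 0.0355, 0.1084], 0.86)]
side stud1 [([0.5624, 0.066, 0.0555], 0.65), ([0.5041, 0.0806, 0.0571], 0.55), ([0.4927, 0.0231, 0.0576], 0.51), ([0.6014, -0.0027, 0.0539], 0.4), ([0.5539, 0.0355, -0.0028], 0.32)]
side hook_rest [([0.4618, 0.3536, 0.2129], 0.77)]
side shelf []
side socket [([0.7865, -0.1372, 0.0019], 0.68)]
side installer [([0.775, 0.0117, 0.002], 0.52)]
side cliptray [([0.7596, 0.169, -0.0002], 0.67)]
```

Candidates, in top-camera pixels:
- **Caddy:** the black one at (245,213), against the blue look-alike at (348,168).
- **Hub:** the grey one at (347,241), against the orange one at (420,241).
- **Studs:** four heads in the black caddy, at about (258,197), (234,211), (252,228) and (229,230).

I choose the black caddy and the grey hub, and check both in close crops.

```bash
cat > h.py <<'E'
from station import *
import numpy as np, cv2
from scipy.spatial.transform import Rotation as Ro
np.set_printoptions(precision=4,suppress=True)
def proj(c,X):
    p=c["R"]@np.asarray(X,float)+c["t"]; return np.array([c["fx"]*p[0]/p[2]+c["cx"],c["fy"]*p[1]/p[2]+c["cy"]])
def ray(c,uv,z):
    d=c["R"].T@np.array([(uv[0]-c["cx"])/c["fx"],(uv[1]-c["cy"])/c["fy"],1]);o=-c["R"].T@c["t"]
    return o+d*(z-o[2])/d[2]
def tool():
    o=get_obs();w,x,y,z=o["tool_rot"];R=Ro.from_quat([x,y,z,w]).as_matrix();return o,o["eef_pos"],R
def go(X,jaw=None):
    """shift in tool axes (cm) and twist to get TCP to X, jaw axis at world angle jaw deg"""
    o,p,R=tool()
    s=R.T@(np.asarray(X)-p)*100
    tw=None
    a=np.degrees(np.arctan2(R[1,1],R[0,1]))
    if jaw is not None:
        d=(jaw-a+90)%180-90; tw=-np.radians(d)
    print("t%.2f tcp"%o["t"],p,"jaw%.1f"%a,"w%.3f"%o["gripper_width"],"F",o["contact_force"],"-> shift",s.round(2),"twist",tw,"rows",np.linalg.norm(s)/4.17, (abs(tw)/0.125 if tw else 0))
def crop(n,c,u,v,r,name,k=6):
    im=c["pixels"][max(0,v-r):v+r,max(0,u-r):u+r,::-1];cv2.imwrite("pics/"+name,cv2.resize(im,None,fx=k,fy=k,interpolation=cv2.INTER_CUBIC))
E
python3 - <<'E'
from h import *
c=read_camera("top");
a=c["pixels"][165:265,195:295,::-1];b=c["pixels"][190:290,300:400,::-1]
cv2.imwrite("pics/crop1.png",cv2.resize(np.hstack([a,b]),None,fx=4,fy=4,interpolation=cv2.INTER_CUBIC))
s=read_camera("side")
crop("side",s,290,220,75,"crop2.png",4)
hub=[];cad=[]
for k in range(3):
  for n in ["top","side"]:
    read_camera(n)
    for q,L in (("hole1",hub),("stud1",cad)):
      for d in spot_point(q,n):
        L.append(list(d["centre"])+[d["p"]])
    print(n,[d["centre"].round(4) if hasattr(d["centre"],"round") else d["centre"] for d in spot_point("caddy_bar",n)],[d["centre"] for d in spot_point("hook_rest",n)])
hub=np.array(hub);cad=np.array(cad)
print(hub[np.lexsort(hub.T[:1])]);print(cad[np.lexsort(cad.T[:1])])
E
```

```text
top [[0.554, 0.0387, 0.1133], [0.6955, -0.2739, 0.1198]] [[0.4579, 0.354, 0.214]]
side [[0.5547, 0.038, 0.1142], [0.6949, -0.2769, 0.1178]] []
top [[0.6971, -0.2737, 0.1176], [0.5535, 0.0417, 0.1129], [0.761, 0.1676, 0.0047]] [[0.4597, 0.354, 0.2134]]
side [[0.6939, -0.2782, 0.1196]] [[0.4132, -0.2578, 0.0713]]
top [[0.6961, -0.2726, 0.1149], [0.5551, 0.0443, 0.1145]] [[0.4578, 0.3541, 0.213]]
side [[0.6936, -0.2778, 0.1158], [0.5553, 0.0369, 0.1113]] [[0.4622, 0.3529, 0.212]]
[[ 0.4087 -0.4743  0.0743  0.73  ]
 [ 0.4108 -0.2589  0.0732  0.6   ]
 [ 0.4116 -0.4717  0.073   0.68  ]
 [ 0.4128 -0.2561  0.0721  0.82  ]
 [ 0.4134 -0.256   0.0727  0.58  ]
 [ 0.4134 -0.4732  0.0741  0.58  ]
 [ 0.4141 -0.2554  0.072   0.81  ]
 [ 0.4145 -0.256   0.0725  0.73  ]
 [ 0.4145 -0.2565  0.0692  0.75  ]
 [ 0.4163 -0.4718  0.0738  0.64  ]
 [ 0.4172 -0.4702  0.074   0.58  ]
 [ 0.4196 -0.4715  0.0744  0.63  ]
 [ 0.4451 -0.5305  0.0711  0.87  ]
 [ 0.4488 -0.5307  0.071   0.92  ]
 [ 0.4496 -0.5303  0.0708  0.79  ]
 [ 0.4499 -0.2088  0.0726  0.61  ]
 [ 0.4512 -0.319   0.0746  0.95  ]
 [ 0.4512 -0.2053  0.07
[... 1343 characters left out ...]
 [ 0.4956  0.0193  0.056   0.47  ]
 [ 0.5018  0.0782  0.0586  0.51  ]
 [ 0.5046  0.0792  0.0597  0.42  ]
 [ 0.5053  0.0766  0.0566  0.42  ]
 [ 0.5059  0.0781  0.0616  0.51  ]
 [ 0.5067  0.0781  0.0559  0.49  ]
 [ 0.5087  0.0765  0.0549  0.53  ]
 [ 0.5196 -0.2262  0.0713  0.67  ]
 [ 0.5586  0.0665  0.058   0.54  ]
 [ 0.5594  0.0677  0.0565  0.47  ]
 [ 0.5594  0.0626  0.0585  0.59  ]
 [ 0.5619  0.0699  0.0578  0.55  ]
 [ 0.5622  0.0653  0.0566  0.44  ]
 [ 0.5633  0.0643  0.0559  0.51  ]
 [ 0.6001 -0.0052  0.055   0.41  ]
 [ 0.6016 -0.0057  0.0536  0.44  ]
 [ 0.602  -0.0045  0.0527  0.44  ]
 [ 0.6033 -0.003   0.0506  0.42  ]
 [ 0.6036 -0.0038  0.0537  0.37  ]
 [ 0.7577  0.1713  0.0006  0.35  ]]
```

View pics/crop1.png

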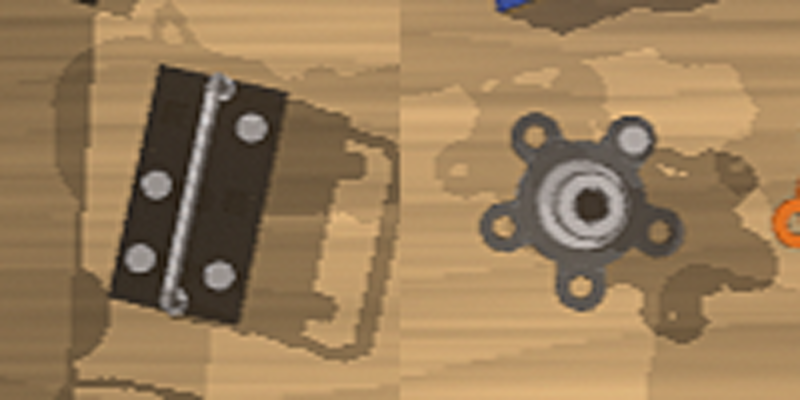

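View pics/crop2.png

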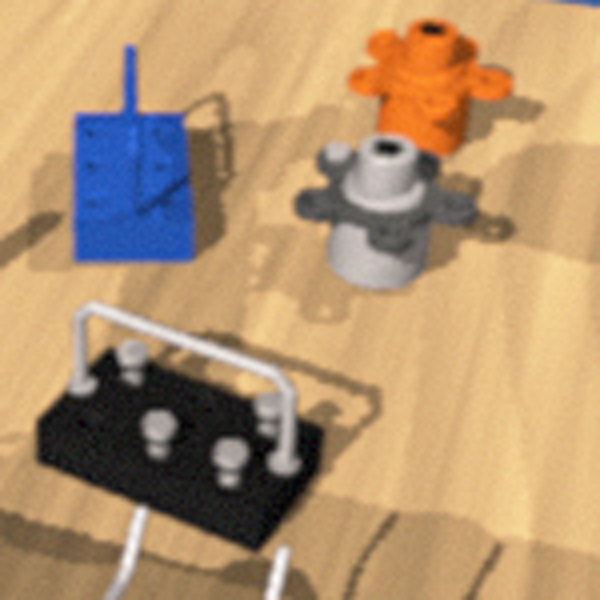

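The crops show the black caddy with four studs and the grey hub with four open holes, its old stud at the upper-right lobe. Next I fit both poses.

```bash
cat >> h.py <<'E'
def fit(local,world):
    L=np.array(local);W=np.array(world)[:,:2];a=L.mean(0);b=W.mean(0)
    H=(L-a).T@(W-b);th=np.arctan2(H[0,1]-H[1,0],H[0,0]+H[1,1]);R=np.array([[np.cos(th),-np.sin(th)],[np.sin(th),np.cos(th)]])
    t=b-R@a;return th,R,t,np.linalg.norm(W-(L@R.T+t),axis=1)
def clus(query,guess,n=3,r=0.015,cams=("top","side")):
    acc=[[] for _ in guess]
    for k in range(n):
        for cam in cams:
            read_camera(cam)
            for d in spot_point(query,cam):
                x=np.array(d["centre"])
                for i,g in enumerate(guess):
                    if np.linalg.norm(x[:2]-g[:2])<r: acc[i].append((cam,x))
    return acc
E
python3 - <<'E'
from h import *
h=clus("hole1",np.array([[.4133,-.2565],[.519,-.2254],[.452,-.206],[.453,-.317]]),2)
for cams in (("top",),("side",),("top","side")):
    W=[np.mean([x for c,x in a if c in cams],0) for a in h]
    ang=np.radians([144,288+0,72,216])  # guess: assign below
    cen=np.array([.4705,-.26]);
    # old stud at -36deg -> own x; hole k at -36+72k
    ks=[round(((np.degrees(np.arctan2(*(w[:2]-cen)[::-1]))+36)%360)/72) for w in W]
    L=[[.06*np.cos(np.radians(72*k)),.06*np.sin(np.radians(72*k))] for k in ks]
    th,R,t,e=fit(L,W);print("hub",cams,ks,np.degrees(th),t,e)
    print({k:(R@np.array(l)+t).round(4).tolist() for k,l in zip(ks,L)})
s=clus("stud1",np.array([[.6025,-.004],[.492,.022],[.561,.066],[.505,.078]]),2)
for cams in (("top",),("side",),("top","side")):
    W=[np.mean([x for c,x in a if c in cams],0) for a in s]
    th,R,t,e=fit([[.03,.056],[.03,-.056],[-.03,0],[-.03,-.056]],W);print("cad",cams,np.degrees(th),t,e);print(np.array(W))
c=read_camera("top")
# bar ends in top image crop: (218,88)/4+... 
for uv in ((195+216/4,165+90/4),(195+174/4,165+298/4)): print(ray(c,uv,.115))
E
```

```text
hub ('top',) [3, 1, 2, 4] -35.77147241311633 [ 0.4712 -0.2595] [0.0025 0.0015 0.0034 0.0013]
{3: [0.4112, -0.2597], 1: [0.5196, -0.224], 2: [0.4524, -0.2025], 4: [0.4529, -0.3166]}
hub ('side',) [3, 1, 2, 4] -37.62104034945162 [ 0.4715 -0.262 ] [0.0028 0.0013 0.004  0.0004]
{3: [0.4116, -0.2603], 1: [0.5211, -0.2282], 2: [0.4546, -0.2045], 4: [0.4514, -0.3186]}
hub ('top', 'side') [3, 1, 2, 4] -36.6362945185909 [ 0.4713 -0.2606] [0.0026 0.001  0.0034 0.0007]
{3: [0.4113, -0.26], 1: [0.5202, -0.2259], 2: [0.4534, -0.2034], 4: [0.4521, -0.3175]}
cad ('top',) -101.88184890213637 [0.5556 0.0364] [0.0023 0.0035 0.001  0.0032]
[[ 0.6049 -0.0024  0.0551]
 [ 0.4911  0.0192  0.0574]
 [ 0.5619  0.0647  0.0595]
 [ 0.5097  0.0754  0.0551]]
cad ('side',) -102.68895904332166 [0.5539 0.0385] [0.0013 0.0014 0.0024 0.0017]
[[ 0.6012 -0.002   0.0548]
 [ 0.4939  0.0224  0.0591]
 [ 0.5618  0.0658  0.0557]
 [ 0.5043  0.0801  0.0582]]
cad ('top', 'side') -102.26705053908222 [0.5548 0.0375] [0.0016 0.0014 0.0016 0.001 ]
[[ 0.603  -0.0022  0.0549]
 [ 0.4925  0.0207  0.0582]
 [ 0.5619  0.0654  0.057 ]
 [ 0.507   0.0778  0.0567]]
[0.6258 0.0213 0.115 ]
[0.477  0.0516 0.115 ]
```

```bash
python3 -c "
from h import *
go([.603,-.003,.24],-12.3)"
```

```text
t4.00 tcp [ 0.3008 -0.6043  0.3039] jaw-63.5 w0.991 F [ 0.3382 -0.4442 -0.7292] -> shift [ 53.85 -40.37   6.39] twist -0.8943212127036503 rows 16.2113372350974 7.154569701629202
```

move_arm([
  [3.3,-2.5,0.3],
  [6.6,-5,0.6],
  [10,-7.5,1],
  [13.3,-10,1.4],
  [16.6,-12.5,1.8],
], gripper=[0.5,0.5,0.5,0.5,0.5], twist=[0,0,0,0,0])

```text
t: 4.42
eef_pos: [0.394, -0.4172, 0.286]
tool_rot: [0.0, 0.974, 0.229, 0.0]
contact_force: [0.7, 0.3, -0.2]
gripper_width: 0.497
```

move_arm([
  [3.3,-2.5,0.3],
  [6.6,-5,0.6],
  [10,-7.5,1],
  [13.3,-10,1.4],
  [16.6,-12.5,1.8],
], gripper=[0.5,0.5,0.5,0.5,0.5], twist=[0,0,0,0,0])

```text
t: 4.83
eef_pos: [0.4867, -0.2318, 0.2682]
tool_rot: [0.0, 0.973, 0.229, 0.0]
contact_force: [0.8, -0.0, 0.7]
gripper_width: 0.502
```

move_arm([
  [3.3,-2.5,0.3],
  [6.6,-5,0.6],
  [10,-7.5,1],
  [13.3,-10,1.4],
  [16.6,-12.5,1.8],
], gripper=[0.5,0.5,0.5,0.5,0.5], twist=[-0.12,-0.24,-0.36,-0.48,-0.6])

```text
t: 5.25
eef_pos: [0.5795, -0.0464, 0.2503]
tool_rot: [0.0, 0.861, 0.509, 0.0]
contact_force: [0.2, -0.1, 0.4]
gripper_width: 0.504
```

```bash
python3 -c "
from h import *
go([.603,-.003,.24],-12.3)"
```

```text
t5.25 tcp [ 0.5795 -0.0464  0.2503] jaw-28.8 w0.504 F [ 0.2461 -0.0997  0.3599] -> shift [ 4.94 -0.03  1.03] twist -0.2887256317076758 rows 1.209614438836379 2.3098050536614063
```

move_arm([
  [2,0,0.5],
  [4,0,1],
  [4.9,0,1],
  [4.9,0,1],
], gripper=[0.5,0.5,0.5,0.5], twist=[-0.1,-0.2,-0.29,-0.29])

```text
t: 5.58
eef_pos: [0.6033, -0.0024, 0.2398]
tool_rot: [-0.001, 0.778, 0.628, 0.001]
contact_force: [0.7, -0.4, -0.3]
gripper_width: 0.5
```

```bash
python3 -c "
from h import *
go([.603,-.003,.24],-12.3)
c=read_camera('wrist');cv2.imwrite('pics/w1.png',c['pixels'][:,:,::-1])
o,p,R=tool()
print('R tool cam',c['R']@R,'tcp in cam',c['R']@p+c['t'])
print('stud A pred',proj(c,[.603,-.003,.064]))
for d in spot_point('stud1','wrist'): print(d)
"
```

```text
t5.58 tcp [ 0.6033 -0.0024  0.2398] jaw-12.1 w0.500 F [ 0.671  -0.3996 -0.327 ] -> shift [-0.06 -0.02 -0.02] twist 0.002666292961519622 rows 0.01651721337668616 0.021330343692156976
R tool cam [[ 0.0077  1.     -0.0009]
 [-0.9521  0.0071 -0.3058]
 [-0.3058  0.0032  0.9521]] tcp in cam [-0.      0.0572  0.0918]
stud A pred [256.9492 192.9107]
{'centre': [0.4911, 0.0253, 0.0564], 'p': 0.94}
{'centre': [0.5048, 0.0827, 0.0564], 'p': 0.75}
{'centre': [0.5536, 0.0703, 0.0589], 'p': 0.7}
{'centre': [0.6036, -0.0033, 0.0542], 'p': 0.69}
```

View pics/w1.png

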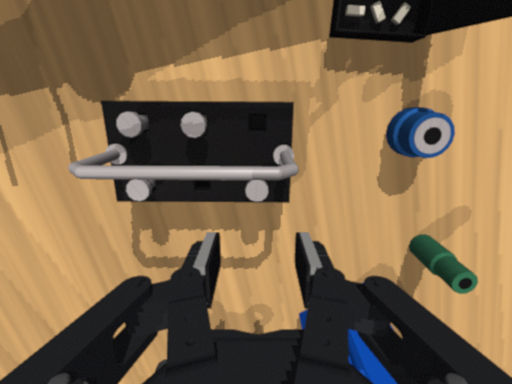

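```bash
python3 -c "
from h import *
c=read_camera('wrist')
cv2.imwrite('pics/w1c.png',cv2.resize(c['pixels'][90:215,60:310,::-1],None,fx=3,fy=3,interpolation=cv2.INTER_CUBIC))
g=cv2.cvtColor(c['pixels'],cv2.COLOR_RGB2GRAY)
for u,v in ((257,189),(139,189),(193,124),(129,124)):
    w=g[v-15:v+16,u-15:u+16]; m=(w>140).astype(np.uint8); n,l,st,ce=cv2.connectedComponentsWithStats(m)
    print(u,v,[(st[i][:5].tolist(),ce[i]+[u-15,v-15],ray(c,ce[i]+[u-15,v-15],.064)) for i in range(1,n) if st[i][4]>40])
for uv in ((103,101),(294,101),(289,202),(118,202)): print(ray(c,uv,.04))
"
```

```text
257 189 [([4, 2, 22, 21, 362], array([256.3867, 185.953 ]), array([ 0.6031, -0.0001,  0.064 ]))]
139 189 [([2, 2, 22, 22, 364], array([136.9478, 186.5385]), array([0.4942, 0.0238, 0.064 ])), ([0, 25, 8, 6, 44], array([127.2045, 201.6591]), array([0.4799, 0.0116, 0.064 ]))]
193 124 [([3, 0, 22, 12, 209], array([191.2344, 114.756 ]), array([0.5624, 0.0747, 0.064 ]))]
129 124 [([2, 0, 23, 18, 305], array([125.8328, 117.423 ]), array([0.5067, 0.085 , 0.064 ]))]
[0.4802 0.1048 0.04  ]
[0.6538 0.0658 0.04  ]
[ 0.6307 -0.0317  0.04  ]
[0.4567 0.0074 0.04  ]
```

View pics/w1c.png

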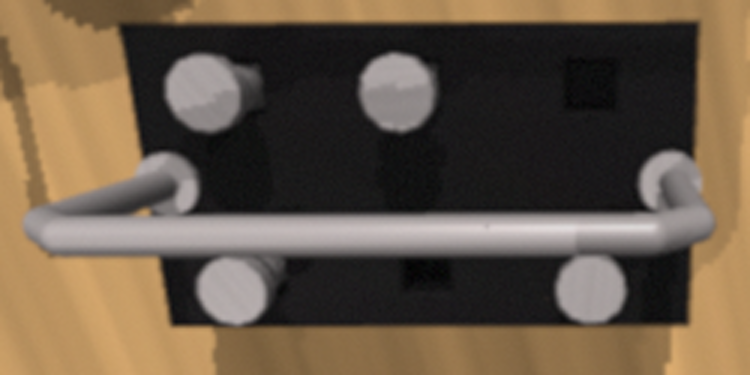

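```bash
python3 -c "
from h import *
c=read_camera('wrist'); print('cam',-c['R'].T@c['t'])
C=np.array([.5555,.0366]);x=np.array([-.2193,-.9757]);y=np.array([.9757,-.2193])
for n,(a,b),uv in (('A',(.03,.056),(256.7,186.3)),('B',(.03,-.056),(138.3,186.7)),('C',(-.03,0),(192.7,120.7)),('D',(-.03,-.056),(128.3,120.7))):
    X=C+a*x+b*y; r=ray(c,uv,.064)[:2]; print(n,'model',X,proj(c,[*X,.064]),'ray',r,'local err mm',1000*np.array([x@(r-X),y@(r-X)]))
for b in (-.071,.071): print('bar',proj(c,[*(C+b*y),.115]))
for a,b in ((.03,0),(-.03,.056)): print('pocket',proj(c,[*(C+a*x+b*y),.04]), 'crop',(proj(c,[*(C+a*x+b*y),.04])-[60,90])*3)
for b in (-.083,.083): print('post',(proj(c,[*(C+b*y),.04])-[60,90])*3)
"
```

```text
cam [0.62   0.0719 0.3099]
A model [ 0.6036 -0.005 ] [257.9881 189.7571] ray [ 0.6031 -0.0014] local err mm [-3.3894 -1.2018]
B model [0.4943 0.0196] [138.4586 189.8923] ray [0.4952 0.0226] local err mm [-3.1292  0.2703]
C model [0.5621 0.0659] [193.6124 124.1444] ray [0.5622 0.0688] local err mm [-2.9114 -0.581 ]
D model [0.5074 0.0782] [129.2373 124.2121] ray [0.5077 0.0811] local err mm [-2.9681 -0.3849]
bar [ 83.591  172.0261]
bar [278.8246 171.8096]
pocket [203.0094 182.6519] crop [429.0283 277.9556]
pocket [257.8978 122.119 ] crop [593.6933  96.357 ]
post [170.947  190.6051]
post [675.8206 190.0566]
```

```bash
python3 -c "
from h import *
go([.6031,-.0014,.127],-12.6)"
```

```text
t5.78 tcp [ 0.6024 -0.007   0.2402] jaw-12.8 w0.500 F [-0.6154  0.8695  0.0777] -> shift [ 0.57 -0.05 11.32] twist -0.003194431477181862 rows 2.717319692743366 0.025555451817454895
```

```bash
python3 -c "
from h import *
for k in range(6):
    go([.6031,-.0014,.127],-12.6); c=read_camera('wrist'); print(c['t'], -c['R'].T@c['t'])
cv2.imwrite('pics/w2.png',cv2.resize(c['pixels'][90:215,60:310,::-1],None,fx=3,fy=3,interpolation=cv2.INTER_CUBIC))
np.savez('w2.npz',**c)
"
```

```text
t5.78 tcp [ 0.6024 -0.007   0.2402] jaw-12.8 w0.500 F [-0.6154  0.8695  0.0777] -> shift [ 0.57 -0.05 11.32] twist -0.003194431477181862 rows 2.717319692743366 0.025555451817454895
[-0.5892  0.1012  0.358 ] [0.62   0.0716 0.31  ]
t5.83 tcp [ 0.6024 -0.007   0.2403] jaw-12.8 w0.501 F [-0.4368 -1.1505 -1.0001] -> shift [ 0.57 -0.06 11.32] twist -0.002927686168875926 rows 2.7192695385951993 0.023421489351007407
[-0.5893  0.101   0.3579] [0.62   0.0716 0.31  ]
t5.88 tcp [ 0.6024 -0.0069  0.2403] jaw-12.7 w0.503 F [ 1.0113  0.0408 -0.6936] -> shift [ 0.56 -0.05 11.33] twist -0.0024029502860380223 rows 2.7196989291822358 0.01922360228830418
[-0.5894  0.1009  0.3579] [0.62   0.0718 0.3101]
t5.93 tcp [ 0.6024 -0.0066  0.2403] jaw-12.7 w0.500 F [-0.4134 -0.2074 -0.9342] -> shift [ 0.53 -0.05 11.33] twist -0.0018026222462723016 rows 2.7201272791765536 0.014420977970178413
[-0.5895  0.1008  0.3578] [0.6199 0.072  0.3101]
t5.98 tcp [ 0.6025 -0.0064  0.2403] jaw-12.7 w0.499 F [-0.4703 -0.5614  0.0527] -> shift [ 0.51 -0.05 11.33] twist -0.0012508047178558114 rows 2.720210937618236 0.010006437742846491
[-0.5895  0.1008  0.3578] [0.6199 0.0722 0.3101]
t6.03 tcp [ 0.6025 -0.0062  0.2403] jaw-12.6 w0.501 F [-0.2682  0.5692  0.7139] -> shift [ 0.48 -0.05 11.33] twist -0.0007236216335342762 rows 2.7193283887178272 0.005788973068274209
[-0.5896  0.1008  0.3578] [0.6199 0.0725 0.3101]
```

View pics/w2.png

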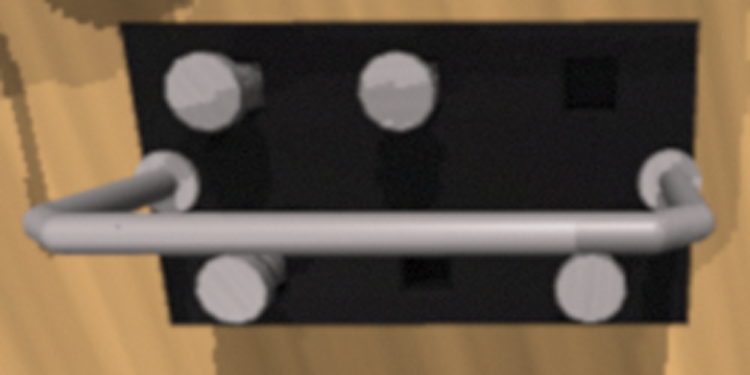

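```bash
cat >> h.py <<'E'
def caddyfit(c,pts):
    """pts: list of (u,v,local x,local y,z)"""
    from scipy.optimize import least_squares
    def X(p,a,b,z): 
        s,k=np.sin(p[2]),np.cos(p[2]); return [p[0]+k*a-s*b,p[1]+s*a+k*b,z]
    f=lambda p:np.concatenate([proj(c,X(p,a,b,z))-[u,v] for u,v,a,b,z in pts])
    r=least_squares(f,[.555,.038,np.radians(-102.5)],loss='soft_l1');return r.x,r.fun.reshape(-1,2),X
E
python3 -c "
from h import *
c=dict(np.load('w2.npz'))
f=lambda u,v,a,b,z:(u/3+60-.33,v/3+90-.33,a,b,z)
P=[f(122,22,-.05,-.09,.04),f(697,22,-.05,.09,.04),f(688,323,.05,.09,.04),f(171,323,.05,-.09,.04),f(590,287,.03,.056,.064),f(235,288,.03,-.056,.064),f(398,92,-.03,0,.064),f(205,92,-.03,-.056,.064),f(590,83,-.03,.056,.04),f(167,182,0,-.083,.04),f(669,182,0,.083,.04)]
p,r,X=caddyfit(c,P);print(p,np.degrees(p[2]));print(r)
for n,a,b in (('A',.03,.056),('B',.03,-.056),('C',-.03,0),('D',-.03,-.056)): print(n,X(p,a,b,.06))
"
```

```text
[ 0.5552  0.0406 -1.7887] -102.48220824851698
[[-1.176  -0.5833]
 [ 1.2291 -0.9653]
 [ 0.5481  0.4224]
 [-0.352   0.7918]
 [ 0.4404  0.819 ]
 [-1.1619  0.7392]
 [-0.3186 -0.2491]
 [-0.5905 -0.1195]
 [ 0.3025  1.0286]
 [ 0.0105 -0.1918]
 [ 1.5005 -0.5387]]
A [np.float64(0.6034042347903584), np.float64(-0.0007597917790945208), 0.06]
B [np.float64(0.4940515597634873), np.float64(0.023447489449236907), 0.06]
C [np.float64(0.5616960836492432), np.float64(0.06992563902803783), 0.06]
D [np.float64(0.5070197461358076), np.float64(0.08202927964220355), 0.06]
```

move_arm([
  [0.3,0,2],
  [0.3,0,4],
  [0.3,0,6.5],
  [0.3,0,6.5],
  [0.3,0,6.5],
], gripper=[0.5,0.5,0.5,0.5,0.5], twist=[0,0,0,0,0])

```text
t: 6.5
eef_pos: [0.6025, -0.0027, 0.1743]
tool_rot: [-0.001, 0.78, 0.626, -0.001]
contact_force: [-0.5, 0.3, 0.4]
gripper_width: 0.497
```

```bash
python3 -c "
from h import *
for k in range(3):
    go([.6034,-.0008,.127],-12.5); c=read_camera('wrist')
cv2.imwrite('pics/w3.png',c['pixels'][:,:,::-1])
np.savez('w3.npz',**c)
"
```

```text
t6.50 tcp [ 0.6025 -0.0027  0.1743] jaw-12.6 w0.497 F [-0.5307  0.2542  0.4483] -> shift [0.21 0.06 4.73] twist -0.0010538161015353788 rows 1.135112597168576 0.00843052881228303
t6.55 tcp [ 0.6035 -0.0026  0.1756] jaw-12.6 w0.505 F [0.3887 0.2543 0.5255] -> shift [ 0.17 -0.04  4.86] twist -0.0011084328760425197 rows 1.166618135506125 0.008867463008340157
t6.60 tcp [ 0.604  -0.0024  0.1764] jaw-12.6 w0.502 F [-0.4156 -0.0502  0.9913] -> shift [ 0.14 -0.11  4.94] twist -0.0011098318159365012 rows 1.18535475799141 0.00887865452749201
```

View pics/w3.png

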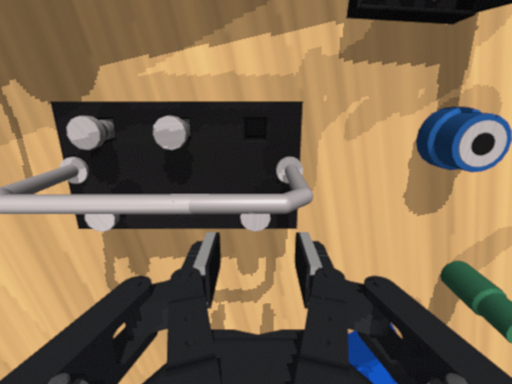

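move_arm([
  [0.15,0,1.5],
  [0.15,0,3.2],
  [0.15,0,4.7],
  [0.15,0,4.9],
  [0.15,0,4.9],
], gripper=[0.5,0.5,0.5,0.5,0.5], twist=[0,0,0,0,0])

```text
t: 7.07
eef_pos: [0.6037, -0.0011, 0.1265]
tool_rot: [0.0, 0.78, 0.626, -0.0]
contact_force: [-0.6, 0.2, 0.1]
gripper_width: 0.499
```

```bash
python3 -c "
from h import *
for k in range(3):
    go([.6034,-.0008,.127],-12.5); c=read_camera('wrist')
cv2.imwrite('pics/w4.png',c['pixels'][:,:,::-1])
"
```

```text
t7.07 tcp [ 0.6037 -0.0011  0.1265] jaw-12.6 w0.499 F [-0.606   0.2111  0.0808] -> shift [ 0.02 -0.04 -0.05] twist -0.0009213555756202607 rows 0.016343875577937872 0.007370844604962085
t7.12 tcp [ 0.6042 -0.001   0.1272] jaw-12.6 w0.501 F [ 0.7969 -0.4372  0.3679] -> shift [ 0.   -0.09  0.02] twist -0.000973353803676951 rows 0.02109431341119731 0.007786830429415608
t7.17 tcp [ 0.6045 -0.001   0.1275] jaw-12.6 w0.498 F [0.3292 0.1939 0.0898] -> shift [-0.01 -0.11  0.05] twist -0.000949572336461361 rows 0.030187760953869498 0.007596578691690888
```

View pics/w4.png

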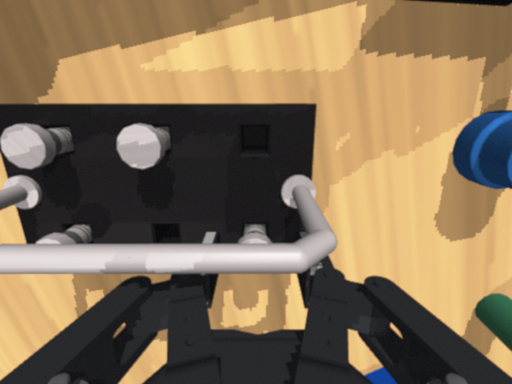

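move_arm([
  [0,0,0],
  [0,0,0],
  [0,0,0],
  [0,0,0],
  [0,0,0],
], gripper=[0.35,0.2,0.1,0.1,0.1], twist=[0,0,0,0,0], squeeze=40)

```text
t: 7.63
eef_pos: [0.6041, -0.0009, 0.1272]
tool_rot: [0.0, 0.78, 0.626, 0.001]
contact_force: [-1.5, -0.5, 5.7]
gripper_width: 0.226
```

move_arm([
  [0,0,0],
  [0,0,-1],
  [0,0,-3],
  [0,0,-5.5],
  [0,0,-9],
], gripper=[0.1,0.1,0.1,0.1,0.1], twist=[0,0,0,0,0])

```text
t: 8.05
eef_pos: [0.6021, -0.0013, 0.2155]
tool_rot: [-0.001, 0.78, 0.626, -0.002]
contact_force: [-0.4, 0.2, -1.0]
gripper_width: 0.227
```

```bash
python3 -c "
from h import *
for k in range(3):
    go([.6034,-.0008,.22],-12.5); c=read_camera('wrist')
a=c['pixels'][150:350,130:390,::-1]
s=read_camera('side');p=proj(s,tool()[1]-[0,0,.06]);u,v=p.astype(int)
b=cv2.resize(s['pixels'][v-40:v+40,u-50:u+50,::-1],(500,400),interpolation=cv2.INTER_CUBIC)
cv2.imwrite('pics/w5.png',cv2.resize(a,(520,400)));cv2.imwrite('pics/s5.png',b)
"
```

```text
t8.05 tcp [ 0.6021 -0.0013  0.2155] jaw-12.5 w0.227 F [-0.4427  0.2271 -1.0381] -> shift [ 0.07  0.11 -0.45] twist -0.0006911847963351557 rows 0.11324346309607641 0.005529478370681245
t8.10 tcp [ 0.606  -0.0006  0.2241] jaw-12.5 w0.225 F [1.6475 0.2446 4.5884] -> shift [-0.08 -0.26  0.41] twist -0.0008334580021968582 rows 0.11682229292470359 0.006667664017574865
t8.15 tcp [ 0.6066 -0.0005  0.2223] jaw-12.6 w0.231 F [ 0.8739  0.3509 -0.1638] -> shift [-0.1  -0.31  0.22] twist -0.0009478458838353778 rows 0.09365013195825901 0.007582767070683023
```

View pics/w5.png

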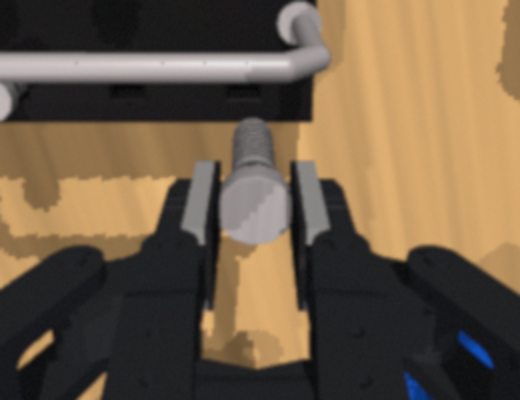

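View pics/s5.png

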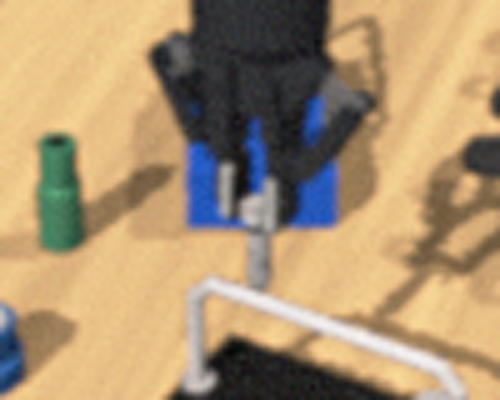

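```bash
python3 -c "
from h import *
go([.453,-.305,.26],-18)"
```

```text
t8.25 tcp [ 0.6041 -0.0011  0.2176] jaw-12.6 w0.230 F [-0.413   0.0579 -1.2741] -> shift [-32.95  -8.13  -4.27] twist 0.09500692649268003 rows 8.202077758067276 0.7600554119414402
```

move_arm([
  [-2,-0.5,-1.5],
  [-5.5,-1.4,-3],
  [-9.5,-2.4,-4.3],
  [-13.5,-3.4,-4.3],
  [-17.5,-4.4,-4.3],
], gripper=[0.1,0.1,0.1,0.1,0.1], twist=[0.02,0.04,0.06,0.09,0.09])

```text
t: 8.67
eef_pos: [0.5216, -0.163, 0.2589]
tool_rot: [-0.0, 0.808, 0.59, -0.0]
contact_force: [0.9, -0.5, -0.3]
gripper_width: 0.228
```

move_arm([
  [-4,-0.6,0],
  [-8,-1.3,0],
  [-12,-2,0],
  [-14.5,-2.4,0],
  [-15.5,-2.4,0],
], gripper=[0.1,0.1,0.1,0.1,0.1], twist=[0,0,0,0,0])

```text
t: 9.08
eef_pos: [0.4488, -0.3065, 0.2577]
tool_rot: [-0.001, 0.81, 0.587, -0.002]
contact_force: [0.3, -0.7, -0.9]
gripper_width: 0.228
```

```bash
python3 -c "
from h import *
for k in range(10):
    c=read_camera('wrist')
    if k%3==0: go([.453,-.305,.26],-18)
go([.453,-.305,.26],-18)
cv2.imwrite('pics/w6.png',c['pixels'][:,:,::-1])
np.savez('w6.npz',**c)
for d in spot_point('hole1','wrist'): print(d, proj(c,d['centre']))
"
```

```text
t9.13 tcp [ 0.4496 -0.3065  0.2578] jaw-18.1 w0.230 F [-0.4605 -1.6385 -1.0098] -> shift [ 0.25  0.28 -0.22] twist -0.001870091174516834 rows 0.10436672104351281 0.014960729396134673
t9.28 tcp [ 0.4535 -0.3005  0.2584] jaw-17.6 w0.227 F [ 0.4444  0.4206 -0.1641] -> shift [-0.45  0.09 -0.16] twist 0.006715442940361458 rows 0.11545961606451763 0.053723543522891666
t9.43 tcp [ 0.454  -0.3     0.2589] jaw-17.5 w0.226 F [ 0.1599  0.6337 -0.9874] -> shift [-0.51  0.05 -0.11] twist 0.008712289583762772 rows 0.12568129861153696 0.06969831667010218
t9.58 tcp [ 0.4536 -0.301   0.2591] jaw-17.6 w0.226 F [-0.1106 -0.1499 -1.2407] -> shift [-0.4   0.07 -0.09] twist 0.007189924148646898 rows 0.09979176793763488 0.057519393189175184
t9.58 tcp [ 0.4536 -0.301   0.2591] jaw-17.6 w0.226 F [-0.1106 -0.1499 -1.2407] -> shift [-0.4   0.07 -0.09] twist 0.007189924148646898 rows 0.09979176793763488 0.057519393189175184
{'centre': [0.4164, -0.472, 0.0743], 'p': 0.8} [270.9886 332.2735]
{'centre': [0.4535, -0.2059, 0.0743], 'p': 0.76} [224.2913  90.1027]
{'centre': [0.4517, -0.3142, 0.0723], 'p': 0.76} [259.4766 201.5943]
{'centre': [0.4142, -0.2575, 0.0731], 'p': 0.75} [203.4663 159.1527]
{'centre': [0.5234, -0.2243, 0.0737], 'p': 0.73} [307.4758  85.8794]
{'centre': [0.5227, -0.4401, 0.0714], 'p': 0.59} [354.8191 285.2801]
```

View pics/w6.png

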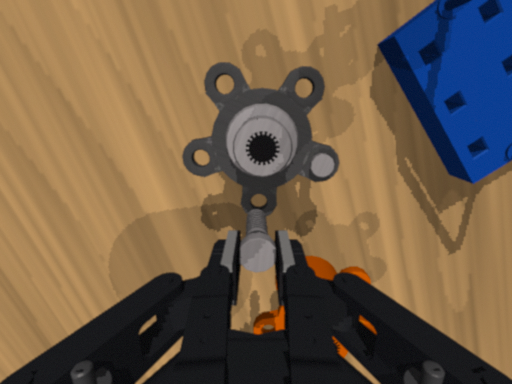

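```bash
python3 -c "
from h import *
c=dict(np.load('w6.npz'))
cv2.imwrite('pics/w6c.png',cv2.resize(c['pixels'][50:280,170:350,::-1],None,fx=3,fy=2.6,interpolation=cv2.INTER_CUBIC))
"
```

```text
(no output)
```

View pics/w6c.png

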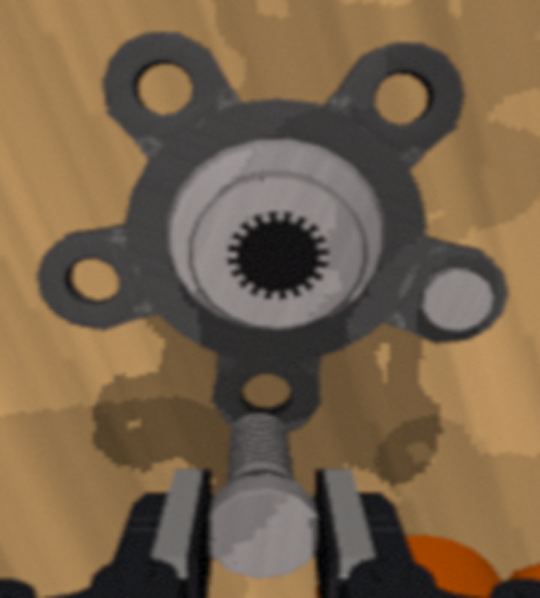

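```bash
python3 -c "
from h import *
c=dict(np.load('w6.npz'))
P=lambda k:(.06*np.cos(np.radians(72*k)),.06*np.sin(np.radians(72*k)))
from scipy.optimize import least_squares
pts=[(225,83.8,*P(2),.072),(304,87.7,*P(1),.072),(200.7,157.3,*P(3),.072),(258.7,200.8,*P(4),.072),(322.7,165,*P(0),.080)]
def X(p,a,b,z):
    s,k=np.sin(p[2]),np.cos(p[2]); return [p[0]+k*a-s*b,p[1]+s*a+k*b,z]
r=least_squares(lambda p:np.concatenate([proj(c,X(p,a,b,z))-[u,v] for u,v,a,b,z in pts]),[.471,-.26,-.63])
print(r.x,np.degrees(r.x[2]));print(r.fun.reshape(-1,2))
for k in range(1,5): print(k,np.array(X(r.x,*P(k),.072)))
for u,v,*_ in pts: print(ray(c,(u,v),.072))
"
```

```text
[ 0.4716 -0.258  -0.6666] -38.19210014396043
[[-0.7377 -0.8258]
 [ 1.0111 -0.6572]
 [-0.2874  0.6126]
 [-0.0208  1.0014]
 [ 0.0158  0.3228]]
1 [ 0.5214 -0.2246  0.072 ]
2 [ 0.4552 -0.2002  0.072 ]
3 [ 0.4116 -0.2557  0.072 ]
4 [ 0.4508 -0.3143  0.072 ]
[ 0.4556 -0.2011  0.072 ]
[ 0.5204 -0.2248  0.072 ]
[ 0.4121 -0.2552  0.072 ]
[ 0.4512 -0.3133  0.072 ]
[ 0.5201 -0.297   0.072 ]
```

```bash
python3 -c "
from h import *
for k in range(4): read_camera('wrist')
go([.4503,-.3158,.200],-18)"
```

```text
t9.83 tcp [ 0.453  -0.302   0.2591] jaw-17.7 w0.226 F [ 1.3265  0.2717 -0.0243] -> shift [-1.4   0.16  5.91] twist 0.0053520997826833165 rows 1.4570808181676906 0.04281679826146653
```

move_arm([
  [-0.7,0.08,2],
  [-1.4,0.16,4],
  [-1.4,0.16,5.4],
  [-1.4,0.16,5.4],
  [-1.4,0.16,5.4],
], gripper=[0.1,0.1,0.1,0.1,0.1], twist=[0,0,0,0,0])

```text
t: 10.25
eef_pos: [0.4499, -0.3157, 0.2047]
tool_rot: [-0.001, 0.807, 0.59, -0.0]
contact_force: [-0.3, 0.5, -1.1]
gripper_width: 0.224
```

```bash
cat >> h.py <<'E'
def look(name,u0,u1,v0,v1,k=3,n=8,X=None,jaw=None):
    for i in range(n): c=read_camera('wrist')
    np.savez('last.npz',**c,tcp=tool()[1],Rt=tool()[2])
    if X is not None: go(X,jaw)
    cv2.imwrite('pics/'+name,cv2.resize(c['pixels'][v0:v1,u0:u1,::-1],None,fx=k,fy=k,interpolation=cv2.INTER_CUBIC))
    return c
E
python3 -c "
from h import *
look('w7.png',170,350,130,310,3,8,[.4503,-.3158,.200],-18)"
```

```text
t10.65 tcp [ 0.4505 -0.316   0.2057] jaw-17.7 w0.230 F [ 0.5177  0.0324 -1.0579] -> shift [ 0.02 -0.02  0.57] twist 0.005257424941453554 rows 0.1367704273953449 0.04205939953162843
```

View pics/w7.png

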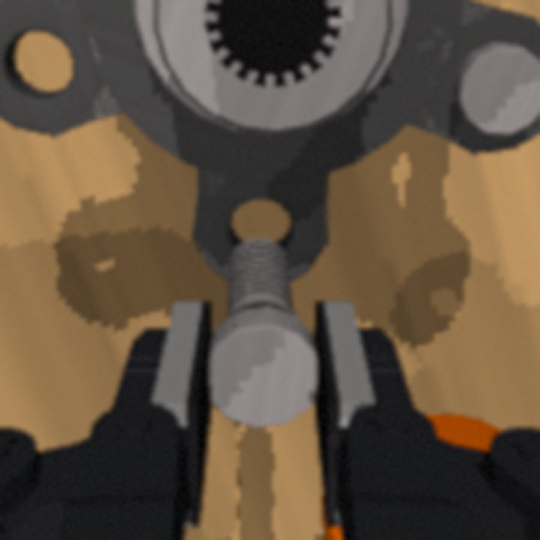

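```bash
cat >> h.py <<'E'
def intool(c,uv,z):
    "world ray at z expressed in tool xy (mm) rel TCP"
    X=ray(c,uv,z);return 1000*(c['Rt'].T@(X-c['tcp']))[:2]
E
python3 -c "
from h import *
c=dict(np.load('last.npz'));z=c['tcp'][2]
f=lambda u,v:(170+u/3-.33,130+v/3-.33)
print('hole',intool(c,f(261,223),.072))
print('tip rim',intool(c,f(260,238),z-.1212))
print('head top c',intool(c,f(263,375),z-.0632),'rim',intool(c,f(263,425),z-.0632),'head L/R',intool(c,f(208,370),z-.0632),intool(c,f(318,370),z-.0632))
print('shank/head junction +x rim',intool(c,f(260,303),z-.0712))
"
```

```text
hole [ 3.7362 -0.4411]
tip rim [ 4.4683 -0.6765]
head top c [0.5981 0.001 ] rim [-10.0277   0.0121] head L/R [  1.6385 -10.0483] [ 1.6337 10.0512]
shank/head junction +x rim [11.2068 -0.5653]
```

move_arm([
  [0.2,0,0.2],
  [0.35,0,0.6],
  [0.35,0,0.8],
  [0.35,0,0.8],
  [0.35,0,0.8],
], gripper=[0.1,0.1,0.1,0.1,0.1], twist=[0,0,0,0,0])

```text
t: 11.07
eef_pos: [0.4511, -0.3125, 0.1967]
tool_rot: [-0.0, 0.807, 0.59, -0.0]
contact_force: [0.3, 0.7, -0.6]
gripper_width: 0.227
```

```bash
python3 -c "
from h import *
look('w8.png',210,310,150,290,5,6,[.4503,-.3158,.200],-18)"
```

```text
t11.37 tcp [ 0.4513 -0.3127  0.1972] jaw-17.7 w0.223 F [-0.251   0.1223 -1.7092] -> shift [-0.33 -0.   -0.28] twist 0.005006619237134051 rows 0.10364559767910017 0.040052953897072405
```

View pics/w8.png

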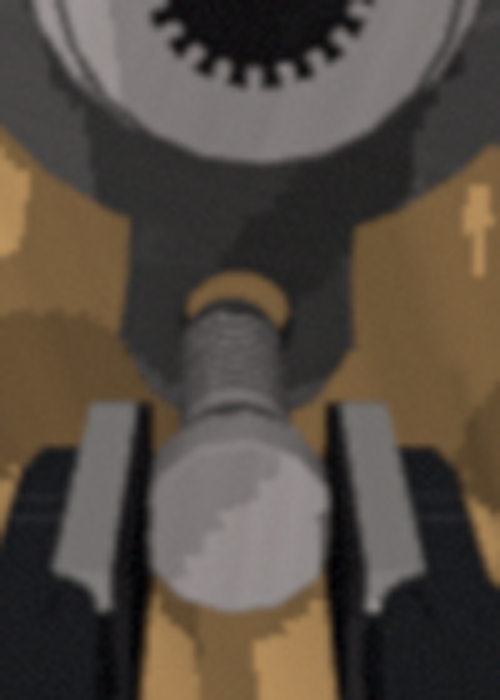

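move_arm([
  [0.15,0.05,0.1],
  [0.15,0.05,0.3],
  [0.15,0.05,0.5],
  [0.15,0.05,0.5],
  [0.15,0.05,0.5],
], gripper=[0.1,0.1,0.1,0.1,0.1], twist=[0,0,0,0,0])

```text
t: 11.78
eef_pos: [0.452, -0.3113, 0.1918]
tool_rot: [-0.0, 0.807, 0.59, -0.0]
contact_force: [0.3, 1.3, -1.4]
gripper_width: 0.231
```

```bash
python3 -c "
from h import *
look('w9.png',210,310,150,290,5,6,[.4503,-.3158,.200],-18)"
```

```text
t12.08 tcp [ 0.4522 -0.3114  0.1921] jaw-17.7 w0.232 F [ 0.0752  0.0025 -0.1511] -> shift [-0.48 -0.05 -0.79] twist 0.005117495453400886 rows 0.22089565410903358 0.04093996362720709
```

View pics/w9.png

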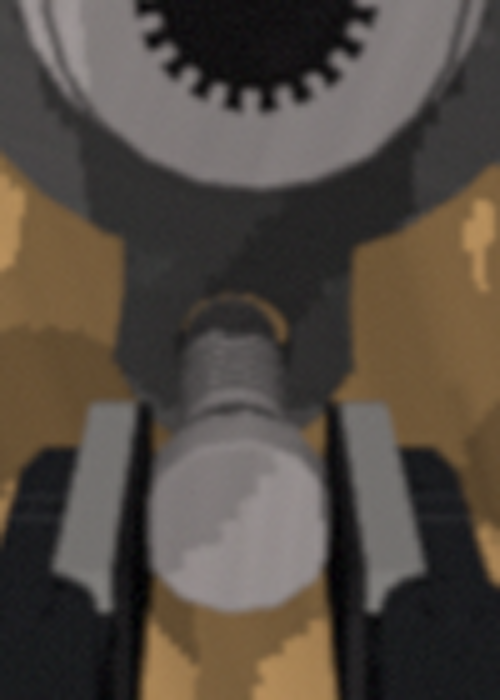

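move_arm([
  [0,0.06,0.2],
  [0,0.06,0.4],
  [0,0.06,0.6],
  [0,0.06,0.8],
  [0,0.06,0.8],
], gripper=[0.1,0.1,0.1,0.1,0.1], twist=[0,0,0,0,0])

```text
t: 12.5
eef_pos: [0.4525, -0.3116, 0.1836]
tool_rot: [-0.0, 0.808, 0.59, -0.0]
contact_force: [-0.6, -0.4, -1.8]
gripper_width: 0.231
```

```bash
python3 -c "
from h import *
look('w10.png',210,310,150,290,5,3,[.4503,-.3158,.200],-18)"
```

```text
t12.65 tcp [ 0.4525 -0.3115  0.1839] jaw-17.7 w0.226 F [-0.1398 -0.6747 -0.9385] -> shift [-0.48 -0.08 -1.61] twist 0.0050516307361222765 rows 0.4040299759014907 0.04041304588897821
```

View pics/w10.png

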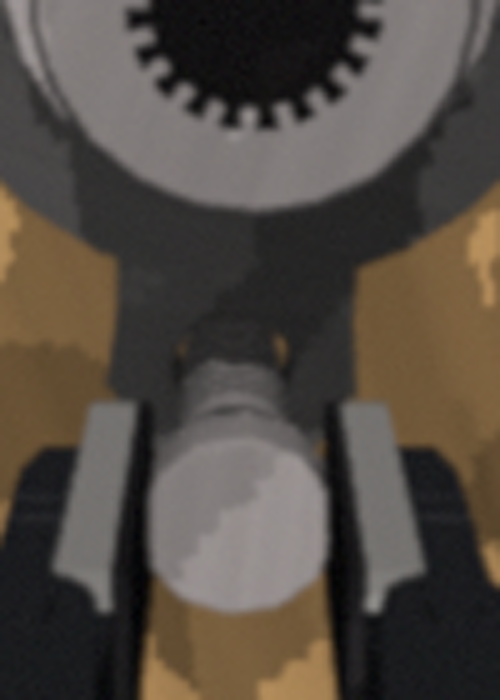

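move_arm([
  [0,0,0.4],
  [0,0,0.9],
  [0,0,1.4],
  [0,0,1.8],
  [0,0,1.8],
], gripper=[0.1,0.1,0.1,0.1,0.1], twist=[0,0,0,0,0])

```text
t: 13.07
eef_pos: [0.4523, -0.3117, 0.165]
tool_rot: [-0.0, 0.808, 0.59, -0.0]
contact_force: [-0.8, -2.8, -1.5]
gripper_width: 0.228
```

move_arm([
  [0,0,0.3],
  [0,0,0.7],
  [0,0,1.1],
  [0,0,1.4],
  [0,0,1.4],
], gripper=[0.1,0.1,0.1,0.1,0.1], twist=[0,0,0,0,0])

```text
t: 13.48
eef_pos: [0.4522, -0.3123, 0.1513]
tool_rot: [0.0, 0.808, 0.59, -0.0]
contact_force: [-1.0, -5.4, -3.5]
gripper_width: 0.228
```

```bash
python3 -c "
from h import *
look('w11.png',210,310,150,290,5,3,[.4503,-.3158,.148],-18)"
```

```text
t13.63 tcp [ 0.4521 -0.3122  0.1514] jaw-17.7 w0.229 F [-1.6438 -5.2544 -2.6643] -> shift [-0.4  -0.07  0.34] twist 0.004408135497945564 rows 0.12631630045843406 0.03526508398356451
```

View pics/w11.png

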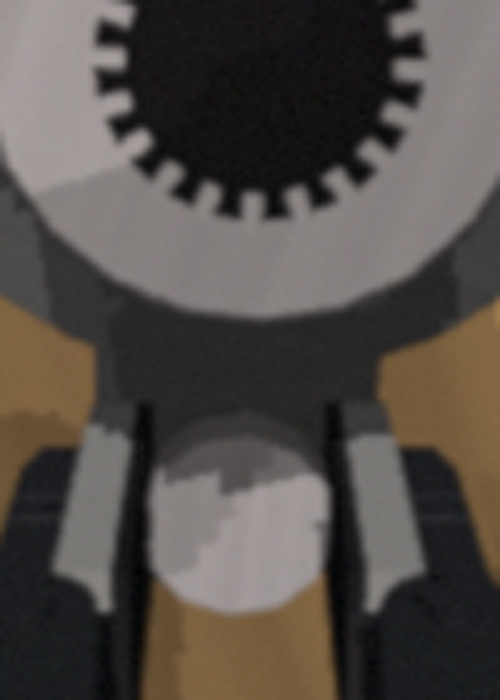

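move_arm([
  [-0.05,0,0.2],
  [-0.05,0,0.2],
  [-0.05,0,0.2],
  [-0.05,0,0.2],
  [-0.05,0,0.2],
], gripper=[0.1,0.25,0.45,0.45,0.45], twist=[0,0,0,0,0])

```text
t: 14.05
eef_pos: [0.4532, -0.3111, 0.15]
tool_rot: [-0.0, 0.807, 0.59, 0.001]
contact_force: [0.5, -0.3, 0.4]
gripper_width: 0.452
```

move_arm([
  [0,0,-1],
  [0,0,-3],
  [0,0,-6],
  [0,0,-9],
  [0,0,-9],
], gripper=[0.45,0.45,0.45,0.45,0.45], twist=[0,0,0,0,0])

```text
t: 14.47
eef_pos: [0.4555, -0.3129, 0.2466]
tool_rot: [0.005, 0.807, 0.59, 0.002]
contact_force: [0.8, 0.2, 0.2]
gripper_width: 0.451
```

```bash
python3 -c "
from h import *
c=look('w12.png',130,390,20,290,2,6,[.5616,.0699,.24],-12.5)
np.savez('hubview.npz',**dict(np.load('last.npz')))
t=read_camera('top');cv2.imwrite('pics/t12.png',cv2.resize(t['pixels'][150:280,180:400,::-1],None,fx=3.5,fy=3.5))
"
```

```text
t14.77 tcp [ 0.452  -0.3116  0.239 ] jaw-17.7 w0.450 F [-0.3679 -0.5312  0.5782] -> shift [39.67 -1.15 -0.07] twist -0.09060642099891687 rows 9.517989343908784 0.724851367991335
```

View pics/w12.png

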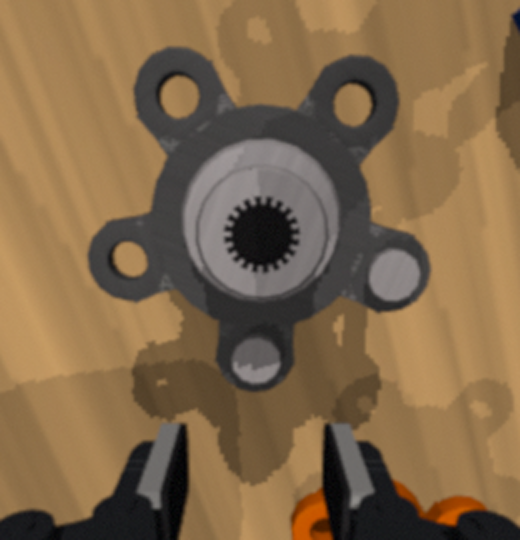

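View pics/t12.png

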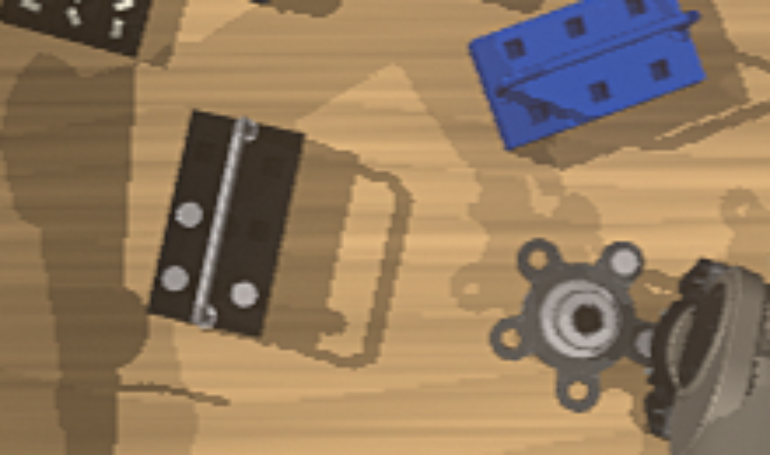

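```bash
python3 -c "
from h import *
go([.494,.022,.235],-12.5)"
```

```text
t14.82 tcp [ 0.452  -0.3116  0.2389] jaw-17.7 w0.450 F [-0.1139 -0.3683 -0.5743] -> shift [33.05 -6.14  0.43] twist -0.09065627972910364 rows 8.063146024403816 0.7252502378328292
```

move_arm([
  [3,-0.5,-0.5],
  [7,-1.3,-0.5],
  [11,-2,-0.5],
  [15,-2.8,-0.5],
  [19,-3.5,0],
], gripper=[0.5,0.5,0.5,0.5,0.5], twist=[-0.02,-0.04,-0.06,-0.09,-0.09])

```text
t: 15.23
eef_pos: [0.4769, -0.1186, 0.2401]
tool_rot: [0.0, 0.78, 0.626, 0.0]
contact_force: [1.0, -0.0, -0.6]
gripper_width: 0.499
```

```bash
python3 -c "
from h import *
go([.494,.022,.235],-12.5)"
```

```text
t15.23 tcp [ 0.4769 -0.1186  0.2401] jaw-12.5 w0.499 F [ 0.9952 -0.0103 -0.5769] -> shift [14.1  -1.38  0.51] twist 0.0001053781341449833 rows 3.399113097309274 0.0008430250731598664
```

move_arm([
  [4,-0.4,0.3],
  [8,-0.8,0.5],
  [11.5,-1.2,0.5],
  [13.5,-1.4,0.5],
  [13.8,-1.4,0.5],
], gripper=[0.5,0.5,0.5,0.5,0.5], twist=[0,0,0,0,0])

```text
t: 15.65
eef_pos: [0.4932, 0.0226, 0.2347]
tool_rot: [-0.001, 0.778, 0.628, 0.001]
contact_force: [0.1, 0.1, -0.1]
gripper_width: 0.503
```

```bash
python3 -c "
from h import *
look('w13.png',140,400,60,260,3,8,[.494,.022,.235],-12.5)"
```

```text
t16.05 tcp [0.4933 0.0159 0.2349] jaw-12.7 w0.496 F [-0.5045  0.2395 -0.2361] -> shift [ 0.61 -0.06 -0.01] twist -0.003342980793215769 rows 0.14635947058649215 0.02674384634572615
```

View pics/w13.png

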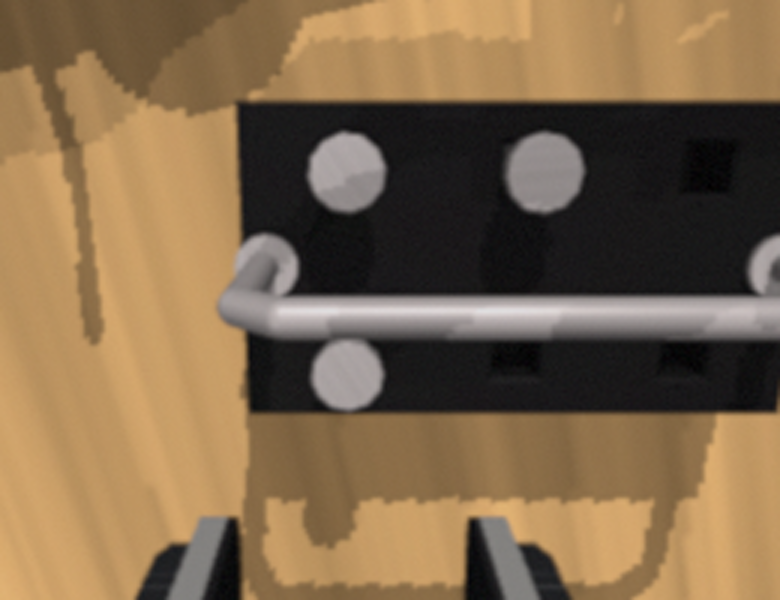

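```bash
python3 -c "
from h import *
c=dict(np.load('last.npz'))
f=lambda u,v:(140+u/3-.33,60+v/3-.33)
for n,p in (('B',(347,374)),('D',(347,172)),('C',(545,172))): print(n,ray(c,f(*p),.064),intool(c,f(*p),.064))
for k in range(4):read_camera('wrist')
go(ray(c,f(347,374),.064)*[1,1,0]+[0,0,.127],-12.5)
"
```

```text
B [0.4934 0.0247 0.064 ] [ 8.6448 -1.7157]
D [0.5066 0.0826 0.064 ] [68.0046 -1.6268]
C [0.561  0.0703 0.064 ] [68.0398 54.1504]
t16.25 tcp [0.4934 0.0169 0.2351] jaw-12.6 w0.503 F [ 0.2341  0.3209 -0.1719] -> shift [ 0.76 -0.17 10.81] twist -0.0017196873940616933 rows 2.5996711387065194 0.013757499152493547
```

move_arm([
  [0.3,-0.1,2],
  [0.5,-0.15,4.5],
  [0.5,-0.15,7],
  [0.5,-0.15,7],
  [0.5,-0.15,7],
], gripper=[0.5,0.5,0.5,0.5,0.5], twist=[0,0,0,0,0])

```text
t: 16.67
eef_pos: [0.4923, 0.0225, 0.1645]
tool_rot: [-0.001, 0.78, 0.626, -0.001]
contact_force: [0.4, -0.6, 0.4]
gripper_width: 0.5
```

```bash
python3 -c "
from h import *
look('w14.png',140,400,130,330,3,5,[.4934,.0247,.127],-12.5)"
```

```text
t16.92 tcp [0.4939 0.0226 0.1665] jaw-12.6 w0.500 F [ 0.3563 -0.1198 -0.3813] -> shift [ 0.19 -0.1   3.95] twist -0.001098478922117805 rows 0.9483805357407677 0.00878783137694244
```

View pics/w14.png

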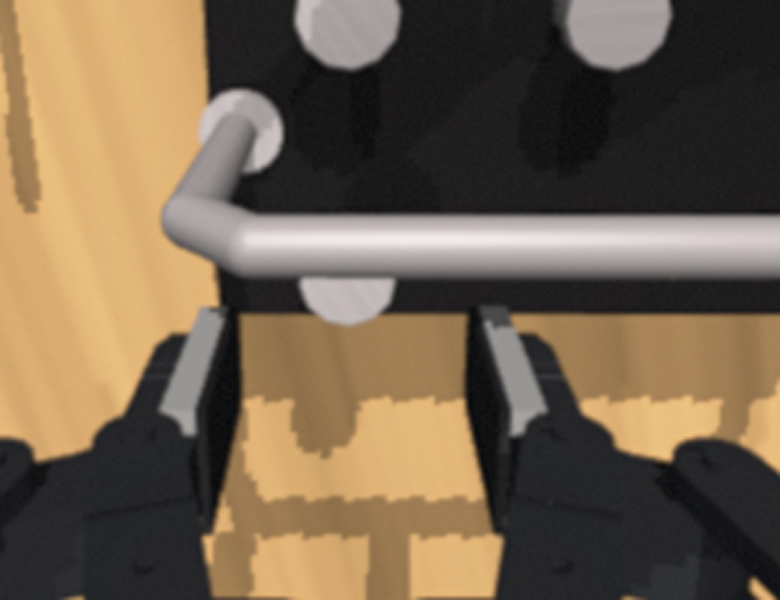

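move_arm([
  [0.15,-0.1,1.3],
  [0.15,-0.1,2.7],
  [0.15,-0.1,3.9],
  [0.15,-0.1,3.9],
  [0.15,-0.1,3.9],
], gripper=[0.5,0.5,0.5,0.5,0.5], twist=[0,0,0,0,0])

```text
t: 17.33
eef_pos: [0.4925, 0.0243, 0.1265]
tool_rot: [0.0, 0.78, 0.626, -0.0]
contact_force: [-0.1, -0.4, -1.3]
gripper_width: 0.502
```

move_arm([
  [0,0,0],
  [0,0,0],
  [0,0,0],
  [0,0,0],
  [0,0,0],
], gripper=[0.35,0.2,0.1,0.1,0.1], twist=[0,0,0,0,0])

```text
t: 17.75
eef_pos: [0.4932, 0.0245, 0.1272]
tool_rot: [0.001, 0.78, 0.626, 0.001]
contact_force: [-1.0, -0.2, 7.3]
gripper_width: 0.228
```

move_arm([
  [0,0,0],
  [0,0,-1],
  [0,0,-3],
  [0,0,-6],
  [0,0,-9.5],
], gripper=[0.1,0.1,0.1,0.1,0.1], twist=[0,0,0,0,0])

```text
t: 18.17
eef_pos: [0.4911, 0.0241, 0.2216]
tool_rot: [-0.001, 0.78, 0.626, -0.001]
contact_force: [0.1, -1.0, -0.3]
gripper_width: 0.223
```

```bash
python3 -c "
from h import *
look('w15.png',140,400,130,330,3,5,[.457,-.197,.255],0)"
```

```text
t18.42 tcp [0.4919 0.024  0.2211] jaw-12.6 w0.226 F [-0.3606 -0.7218 -0.9884] -> shift [-22.33   1.4   -3.38] twist -0.21931590377496898 rows 5.426558987988613 1.7545272301997519
```

View pics/w15.png

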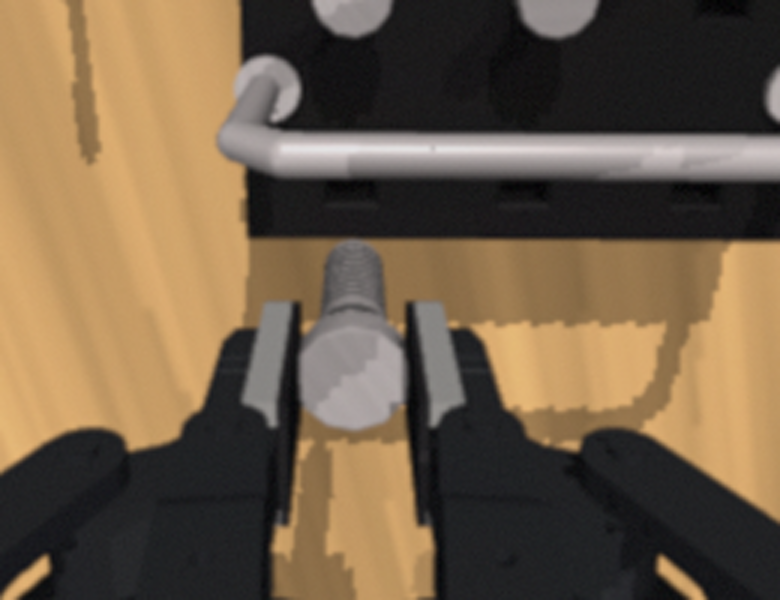

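```bash
python3 -c "
from h import *
go([.4551,-.1993,.225],12)"
```

```text
t18.42 tcp [0.4919 0.024  0.2211] jaw-12.6 w0.226 F [-0.3606 -0.7218 -0.9884] -> shift [-22.6    1.27  -0.38] twist -0.4287554140142885 rows 5.427975080243373 3.430043312114308
```

move_arm([
  [-2.5,0.1,-0.4],
  [-6.5,0.4,-0.4],
  [-10.5,0.6,-0.4],
  [-14.5,0.8,-0.4],
  [-18.5,1,-0.4],
], gripper=[0.1,0.1,0.1,0.1,0.1], twist=[-0.08,-0.18,-0.28,-0.38,-0.43])

```text
t: 18.83
eef_pos: [0.4603, -0.1599, 0.2237]
tool_rot: [-0.001, 0.626, 0.78, -0.001]
contact_force: [0.1, -0.5, -1.4]
gripper_width: 0.232
```

```bash
python3 -c "
from h import *
go([.4551,-.1993,.215],12)"
```

```text
t18.83 tcp [ 0.4603 -0.1599  0.2237] jaw12.4 w0.232 F [ 0.1337 -0.4933 -1.3811] -> shift [-3.74 -1.35  0.86] twist 0.007506473927091267 rows 0.9760883551230936 0.06005179141673014
```

move_arm([
  [-2,-0.7,0.4],
  [-3.7,-1.3,0.8],
  [-3.7,-1.3,0.8],
  [-3.7,-1.3,0.8],
  [-3.7,-1.3,0.8],
], gripper=[0.1,0.1,0.1,0.1,0.1], twist=[0,0,0,0,0])

```text
t: 19.25
eef_pos: [0.4566, -0.1962, 0.2163]
tool_rot: [-0.001, 0.628, 0.778, 0.0]
contact_force: [0.6, -0.3, -0.6]
gripper_width: 0.227
```

```bash
python3 -c "
from h import *
look('w16.png',180,340,130,330,3,8,[.4551,-.1993,.197],12)"
```

```text
t19.65 tcp [ 0.4571 -0.197   0.2172] jaw12.1 w0.231 F [-0.247  -0.4619 -1.5037] -> shift [-0.19 -0.24  2.02] twist 0.0023750918967200205 rows 0.48939446473722265 0.019000735173760164
```

View pics/w16.png

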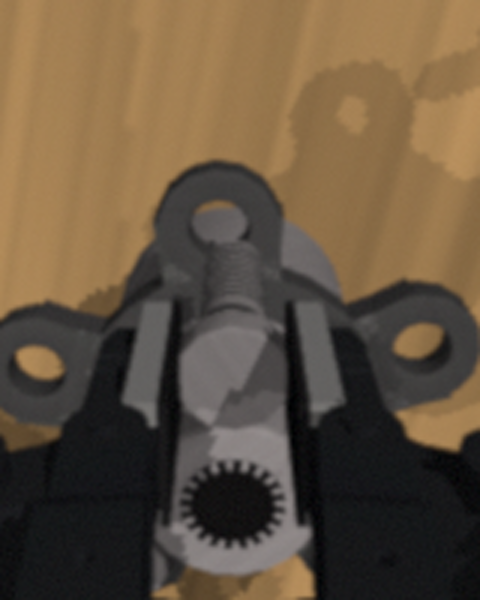

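```bash
python3 -c "
from h import *
c=dict(np.load('last.npz'))
f=lambda u,v:(180+u/3-.33,130+v/3-.33)
for n,p in (('h2',(218,223)),('h1/3',(40,367)),('h',(420,340))): print(n,ray(c,f(*p),.072),intool(c,f(*p),.072))
c=dict(np.load('hubview.npz'))
f=lambda u,v:(130+u/2-.25,20+v/2-.25)
for n,p in (('h2',(179,97)),('h1',(354,105)),('h3',(129,260))): print(n,ray(c,f(*p),.072))
print(ray(c,f(256,360),.080),ray(c,f(394,275),.08))
"
```

```text
h2 [ 0.4541 -0.1982  0.072 ] [-0.545 -3.165]
h1/3 [ 0.4122 -0.2535  0.072 ] [-45.877  -55.7936]
h [ 0.5191 -0.2214  0.072 ] [-36.8984  55.5485]
h2 [ 0.4551 -0.2014  0.072 ]
h1 [ 0.5203 -0.2252  0.072 ]
h3 [ 0.4123 -0.2557  0.072 ]
[ 0.4515 -0.3132  0.08  ] [ 0.5183 -0.2946  0.08  ]
```

move_arm([
  [-0.05,-0.24,0.6],
  [-0.05,-0.24,1.2],
  [-0.05,-0.24,1.9],
  [-0.05,-0.24,1.9],
  [-0.05,-0.24,1.9],
], gripper=[0.1,0.1,0.1,0.1,0.1], twist=[0,0,0,0,0])

```text
t: 20.07
eef_pos: [0.4543, -0.1982, 0.1973]
tool_rot: [-0.001, 0.629, 0.778, -0.0]
contact_force: [-0.0, -0.9, -0.2]
gripper_width: 0.228
```

```bash
python3 -c "
from h import *
look('w17.png',210,310,150,290,5,6,[.4551,-.1993,.197],12)"
```

```text
t20.37 tcp [ 0.4549 -0.1984  0.1983] jaw12.1 w0.229 F [-0.5839 -0.5849 -0.1724] -> shift [-0.1   0.    0.13] twist 0.0015885397301810108 rows 0.038418991221082846 0.012708317841448087
```

View pics/w17.png

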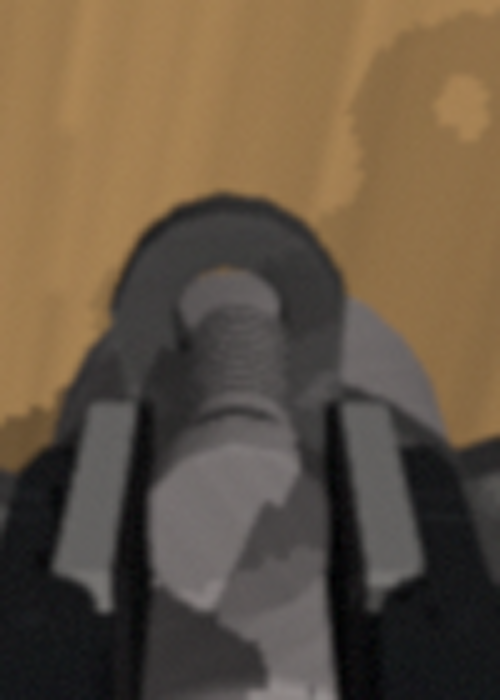

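move_arm([
  [0.1,-0.16,0.1],
  [0.1,-0.16,0.3],
  [0.1,-0.16,0.6],
  [0.1,-0.16,0.6],
  [0.1,-0.16,0.6],
], gripper=[0.1,0.1,0.1,0.1,0.1], twist=[0,0,0,0,0])

```text
t: 20.78
eef_pos: [0.4528, -0.1977, 0.1918]
tool_rot: [-0.0, 0.629, 0.778, -0.0]
contact_force: [0.9, -0.2, -0.9]
gripper_width: 0.231
```

```bash
python3 -c "
from h import *
look('w18.png',210,310,150,290,5,6,[.4551,-.1993,.197],12)"
```

```text
t21.08 tcp [ 0.453  -0.1977  0.1921] jaw12.1 w0.226 F [ 0.442  -0.475  -0.9811] -> shift [-0.2   0.17 -0.49] twist 0.0015489666439707863 rows 0.13246587982464306 0.01239173315176629
```

View pics/w18.png

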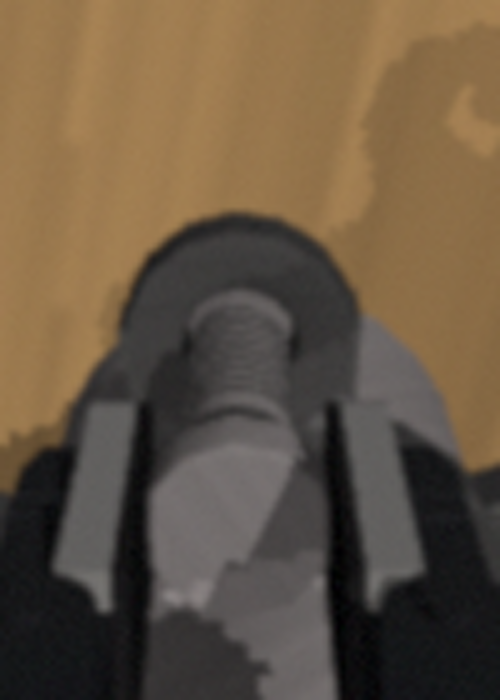

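move_arm([
  [0,0,0.2],
  [0,0,0.4],
  [0,0,0.6],
  [0,0,0.8],
  [0,0,0.8],
], gripper=[0.1,0.1,0.1,0.1,0.1], twist=[0,0,0,0,0])

```text
t: 21.5
eef_pos: [0.4527, -0.1977, 0.1836]
tool_rot: [-0.0, 0.629, 0.778, -0.0]
contact_force: [0.0, -0.4, -1.3]
gripper_width: 0.229
```

move_arm([
  [0,0,0.3],
  [0,0,0.6],
  [0,0,0.9],
  [0,0,1.2],
  [0,0,1.2],
], gripper=[0.1,0.1,0.1,0.1,0.1], twist=[0,0,0,0,0])

```text
t: 21.92
eef_pos: [0.4527, -0.1977, 0.1714]
tool_rot: [-0.0, 0.629, 0.778, -0.0]
contact_force: [0.2, -1.3, -0.4]
gripper_width: 0.228
```

No resistance so far, so the shank is in the hole. I lower it further.

move_arm([
  [0,0,0.5],
  [0,0,1],
  [0,0,1.5],
  [0,0,2],
  [0,0,2.1],
], gripper=[0.1,0.1,0.1,0.1,0.1], twist=[0,0,0,0,0])

```text
t: 22.33
eef_pos: [0.4529, -0.1981, 0.1503]
tool_rot: [0.0, 0.629, 0.778, -0.0]
contact_force: [0.5, -2.7, 1.0]
gripper_width: 0.236
```

move_arm([
  [0,0,0],
  [0,0,0],
  [0,0,0],
  [0,0,0],
  [0,0,0],
], gripper=[0.1,0.25,0.45,0.45,0.45], twist=[0,0,0,0,0])

```text
t: 22.75
eef_pos: [0.4528, -0.1973, 0.1511]
tool_rot: [-0.0, 0.629, 0.778, 0.0]
contact_force: [-0.3, -0.5, 1.0]
gripper_width: 0.452
```

move_arm([
  [0,0,-1],
  [0,0,-3],
  [0,0,-6],
  [0,0,-9],
  [0,0,-9],
], gripper=[0.45,0.45,0.45,0.45,0.45], twist=[0,0,0,0,0])

```text
t: 23.17
eef_pos: [0.4557, -0.1981, 0.247]
tool_rot: [0.004, 0.629, 0.778, 0.001]
contact_force: [0.8, 0.5, 0.6]
gripper_width: 0.454
```

```bash
python3 -c "
from h import *
c=look('w19.png',130,390,20,290,2,6,[.507,.082,.24],-12.5)
t=read_camera('top');cv2.imwrite('pics/t19.png',cv2.resize(t['pixels'][150:280,180:400,::-1],None,fx=3.5,fy=3.5))
"
```

```text
t23.47 tcp [ 0.4522 -0.1975  0.2401] jaw12.1 w0.449 F [-1.5123 -0.4041  0.1554] -> shift [26.18 11.22  0.02] twist 0.4292954746132744 rows 6.829901833285518 3.434363796906195
```

View pics/w19.png

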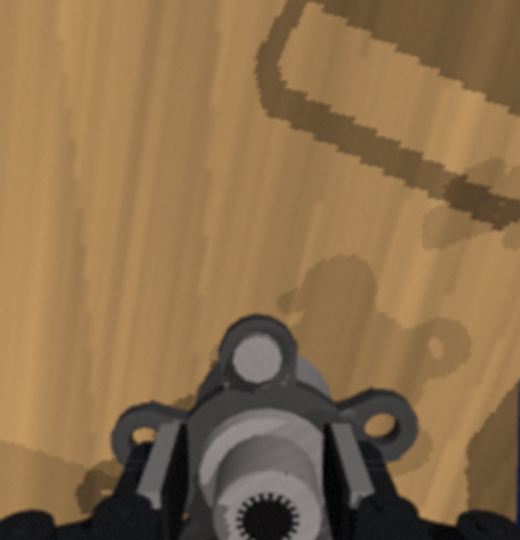

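View pics/t19.png

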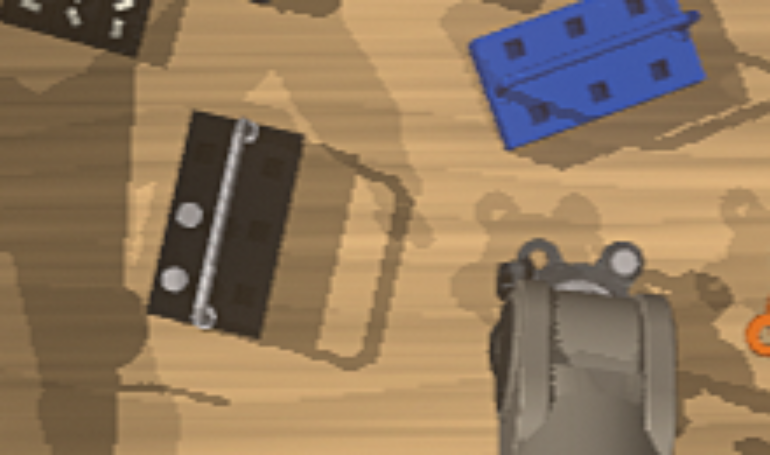

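```bash
python3 -c "
from h import *
print(get_obs()['q'])
go([.508,.079,.235],-12.5)"
```

```text
[ 0.6725  0.2942 -0.4532  2.0194  0.167   0.8654  0.3384]
t23.52 tcp [ 0.4523 -0.1975  0.2401] jaw12.1 w0.445 F [-0.5868  0.0888 -0.7285] -> shift [25.87 11.24  0.52] twist 0.4292929509522805 rows 6.764726773685469 3.434343607618244
```

move_arm([
  [3,1.3,0],
  [6.7,2.9,0],
  [10.4,4.5,0],
  [14.2,6.1,0],
  [18,7.8,0.3],
], gripper=[0.5,0.5,0.5,0.5,0.5], twist=[0.1,0.2,0.3,0.4,0.43])

```text
t: 23.93
eef_pos: [0.4911, -0.0048, 0.2378]
tool_rot: [-0.0, 0.782, 0.623, -0.0]
contact_force: [0.3, -0.3, 0.5]
gripper_width: 0.499
```

```bash
python3 -c "
from h import *
go([.508,.079,.235],-12.5)"
```

```text
t23.93 tcp [ 0.4911 -0.0048  0.2378] jaw-12.9 w0.499 F [ 0.3399 -0.3469  0.5485] -> shift [ 8.54 -0.22  0.28] twist -0.00667277326339447 rows 2.0502993471005886 0.05338218610715576
```

move_arm([
  [4,-0.1,0.2],
  [7.5,-0.2,0.3],
  [8.2,-0.2,0.3],
  [8.2,-0.2,0.3],
  [8.2,-0.2,0.3],
], gripper=[0.5,0.5,0.5,0.5,0.5], twist=[0,0,0,0,0])

```text
t: 24.35
eef_pos: [0.5067, 0.0736, 0.2343]
tool_rot: [-0.0, 0.78, 0.626, -0.001]
contact_force: [0.7, -0.6, 0.1]
gripper_width: 0.501
```

```bash
python3 -c "
from h import *
look('w20.png',140,400,110,330,3,8,[.507,.082,.127],-12.5)"
```

```text
t24.75 tcp [0.5072 0.0732 0.2352] jaw-12.6 w0.500 F [-0.5559  0.2721 -0.2966] -> shift [ 0.86 -0.21 10.82] twist -0.002361600343447534 rows 2.6029875874729713 0.018892802747580272
```

View pics/w20.png

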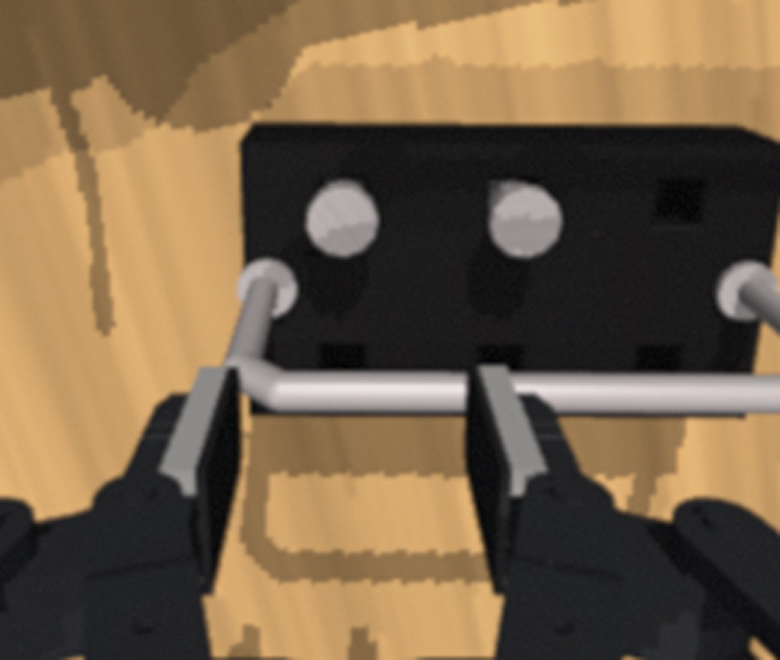

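```bash
python3 -c "
from h import *
c=dict(np.load('last.npz'))
f=lambda u,v:(140+u/3-.33,110+v/3-.33)
for n,p in (('D',(342,218)),('C',(526,218))): print(n,ray(c,f(*p),.064),intool(c,f(*p),.064))
"
```

```text
D [0.5064 0.0841 0.064 ] [10.4675 -3.1585]
C [0.5609 0.0719 0.064 ] [10.4824 52.6957]
```

move_arm([
  [0.5,-0.15,2],
  [1,-0.3,4.5],
  [1,-0.3,6.8],
  [1,-0.3,6.8],
  [1,-0.3,6.8],
], gripper=[0.5,0.5,0.5,0.5,0.5], twist=[0,0,0,0,0])

```text
t: 25.17
eef_pos: [0.5058, 0.0842, 0.1666]
tool_rot: [-0.001, 0.78, 0.626, -0.001]
contact_force: [-0.1, -1.2, 0.6]
gripper_width: 0.502
```

```bash
python3 -c "
from h import *
look('w21.png',140,400,130,330,3,5,[.5065,.0837,.127],-12.5)"
```

```text
t25.42 tcp [0.5072 0.0845 0.1685] jaw-12.6 w0.498 F [0.4088 0.0996 0.2407] -> shift [-0.1  -0.06  4.15] twist -0.0013199823880067096 rows 0.9956944048225472 0.010559859104053677
```

View pics/w21.png

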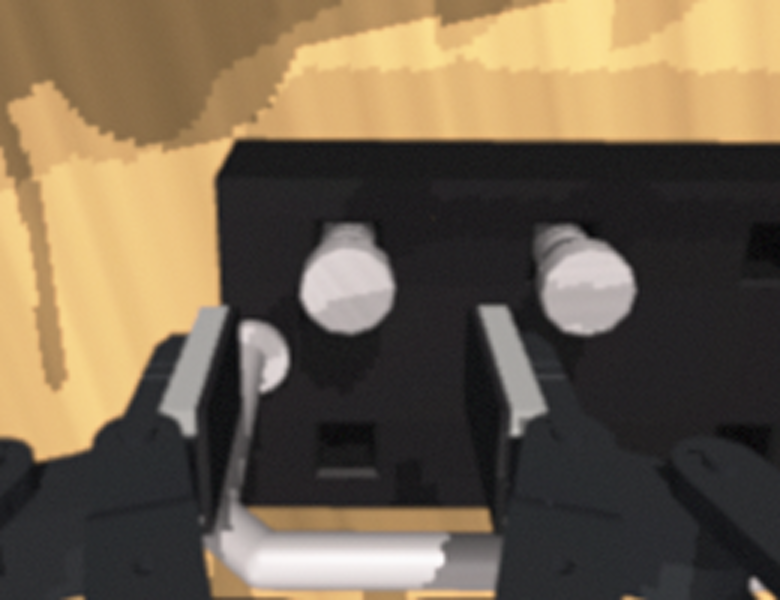

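```bash
python3 -c "
from h import *
c=dict(np.load('last.npz'))
f=lambda u,v:(140+u/3-.33,130+v/3-.33)
for n,p in (('D',(348,290)),('C',(587,290))): print(n,ray(c,f(*p),.064),intool(c,f(*p),.064))
"
```

```text
D [0.5062 0.0831 0.064 ] [-1.743  -0.9623]
C [0.5602 0.071  0.064 ] [-1.7777 54.4265]
```

move_arm([
  [-0.12,-0.1,1.4],
  [-0.12,-0.1,2.9],
  [-0.12,-0.1,4.1],
  [-0.12,-0.1,4.1],
  [-0.12,-0.1,4.1],
], gripper=[0.5,0.5,0.5,0.5,0.5], twist=[0,0,0,0,0])

```text
t: 25.83
eef_pos: [0.5051, 0.0836, 0.1261]
tool_rot: [-0.0, 0.78, 0.626, -0.0]
contact_force: [-1.0, -0.3, 0.5]
gripper_width: 0.499
```

move_arm([
  [0,0,0],
  [0,0,0],
  [0,0,0],
  [0,0,0],
  [0,0,0],
], gripper=[0.35,0.2,0.1,0.1,0.1], twist=[0,0,0,0,0])

```text
t: 26.25
eef_pos: [0.5058, 0.0839, 0.127]
tool_rot: [0.0, 0.78, 0.626, 0.001]
contact_force: [-1.4, -0.1, 6.4]
gripper_width: 0.231
```

move_arm([
  [0,0,0],
  [0,0,-1],
  [0,0,-3],
  [0,0,-6],
  [0,0,-10],
], gripper=[0.1,0.1,0.1,0.1,0.1], twist=[0,0,0,0,0])

```text
t: 26.67
eef_pos: [0.5034, 0.0831, 0.2257]
tool_rot: [-0.001, 0.78, 0.626, -0.002]
contact_force: [1.2, -0.9, -0.8]
gripper_width: 0.228
```

move_arm([
  [0,0,-3],
  [0,0,-3],
  [0,0,-3],
], gripper=[0.1,0.1,0.1], twist=[0,0,0])

```text
t: 26.92
eef_pos: [0.5059, 0.0837, 0.2584]
tool_rot: [0.001, 0.78, 0.625, 0.002]
contact_force: [-0.9, 0.3, -0.9]
gripper_width: 0.231
```

```bash
python3 -c "
from h import *
look('w22.png',140,400,130,330,3,5,[.413,-.2545,.255],60)"
```

```text
t27.17 tcp [0.5043 0.0833 0.2548] jaw-12.5 w0.227 F [-0.2029 -1.0842 -0.6609] -> shift [-34.96  -1.58   0.02] twist -1.266147400779665 rows 8.391620242497336 10.12917920623732
```

View pics/w22.png

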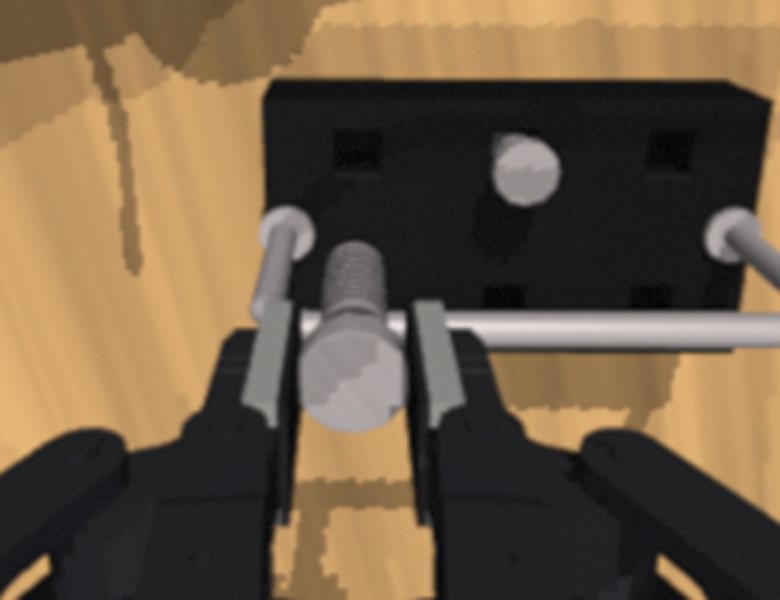

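```bash
python3 -c "
from h import *
go([.4115,-.2556,.225],-70)"
```

```text
t27.17 tcp [0.5043 0.0833 0.2548] jaw-12.5 w0.227 F [-0.2029 -1.0842 -0.6609] -> shift [-35.09  -1.69   3.02] twist 1.0027806268129638 rows 8.456684642172162 8.02224501450371
```

move_arm([
  [-3,-0.1,0],
  [-7,-0.3,0],
  [-11,-0.5,0.5],
  [-15,-0.7,1],
  [-19,-0.9,1],
], gripper=[0.1,0.1,0.1,0.1,0.1], twist=[0.1,0.2,0.32,0.44,0.56])

```text
t: 27.58
eef_pos: [0.4533, -0.1014, 0.2445]
tool_rot: [-0.001, 0.924, 0.383, -0.001]
contact_force: [1.4, -0.4, -0.8]
gripper_width: 0.226
```

```bash
python3 -c "
from h import *
go([.4115,-.2556,.225],-70)"
```

```text
t27.58 tcp [ 0.4533 -0.1014  0.2445] jaw-44.9 w0.226 F [ 1.3808 -0.417  -0.7754] -> shift [-13.87   7.94   1.95] twist 0.43746031682972264 rows 3.8609172422809914 3.499682534637781
```

move_arm([
  [-3.5,2,0.5],
  [-7,4,1],
  [-10.5,6,1.5],
  [-13.7,7.8,1.9],
  [-13.7,7.8,1.9],
], gripper=[0.1,0.1,0.1,0.1,0.1], twist=[0.1,0.2,0.3,0.43,0.43])

```text
t: 28.0
eef_pos: [0.4105, -0.2592, 0.2254]
tool_rot: [0.001, 0.985, 0.172, -0.002]
contact_force: [0.4, 0.2, -0.5]
gripper_width: 0.231
```

```bash
python3 -c "
from h import *
look('w23.png',180,340,110,310,3,10,[.4115,-.2556,.205],-70)"
```

```text
t28.50 tcp [ 0.4147 -0.2514  0.2272] jaw-69.2 w0.226 F [ 0.0192  0.1269 -0.406 ] -> shift [-0.45  0.28  2.22] twist 0.014559171091835502 rows 0.5474748793375505 0.11647336873468402
```

View pics/w23.png

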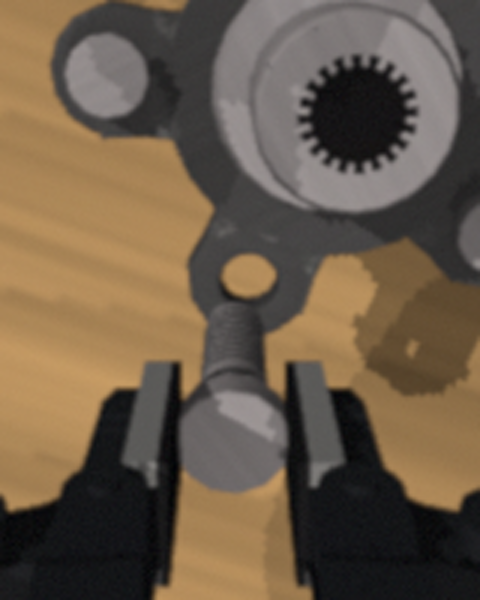

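```bash
python3 -c "
from h import *
c=dict(np.load('last.npz'))
f=lambda u,v:(180+u/3-.33,110+v/3-.33)
print(intool(c,f(249,277),.072),ray(c,f(249,277),.072))
go([.4115,-.2556,.205],-70)
"
```

```text
[-3.1145  3.0735] [ 0.4129 -0.2554  0.072 ]
t28.50 tcp [ 0.4147 -0.2514  0.2272] jaw-69.2 w0.226 F [ 0.0192  0.1269 -0.406 ] -> shift [-0.45  0.28  2.22] twist 0.014559171091835502 rows 0.5474748793375505 0.11647336873468402
```

move_arm([
  [-0.32,0.3,1],
  [-0.32,0.3,2],
  [-0.32,0.3,2.8],
  [-0.32,0.3,2.8],
  [-0.32,0.3,2.8],
], gripper=[0.1,0.1,0.1,0.1,0.1], twist=[0,0,0,0,0])

```text
t: 28.92
eef_pos: [0.4119, -0.2559, 0.1981]
tool_rot: [-0.001, 0.984, 0.18, -0.001]
contact_force: [-0.1, -0.2, -1.2]
gripper_width: 0.225
```

```bash
python3 -c "
from h import *
look('w24.png',210,310,150,290,5,7,[.4115,-.2556,.198],-70)"
```

```text
t29.27 tcp [ 0.4126 -0.2562  0.1995] jaw-69.3 w0.226 F [ 0.3221 -0.1005 -0.3295] -> shift [-0.08 -0.1   0.15] twist 0.012767851413654429 rows 0.04642880109289353 0.10214281130923543
```

View pics/w24.png

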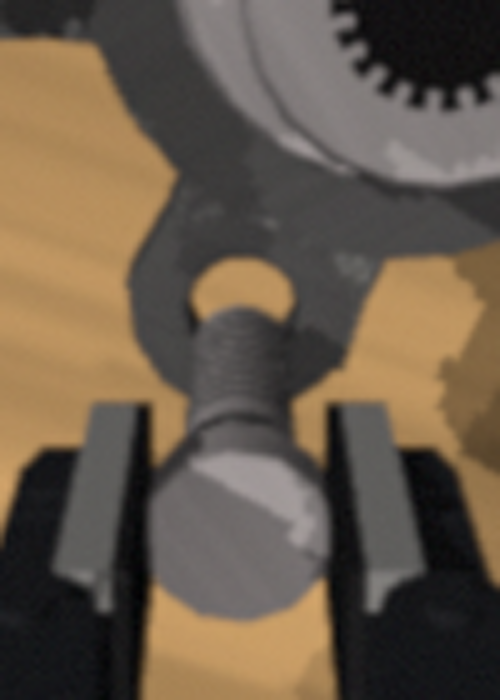

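move_arm([
  [0.2,0.05,0.2],
  [0.2,0.05,0.5],
  [0.2,0.05,0.7],
  [0.2,0.05,0.7],
  [0.2,0.05,0.7],
], gripper=[0.1,0.1,0.1,0.1,0.1], twist=[0,0,0,0,0])

```text
t: 29.68
eef_pos: [0.4143, -0.2558, 0.1919]
tool_rot: [-0.0, 0.984, 0.18, -0.0]
contact_force: [0.2, 0.2, -2.0]
gripper_width: 0.23
```

```bash
python3 -c "
from h import *
look('w25.png',210,310,150,290,5,7,[.4115,-.2556,.198],-70)"
```

```text
t30.03 tcp [ 0.4145 -0.2559  0.1922] jaw-69.3 w0.227 F [-0.0501 -0.1616 -0.3976] -> shift [-0.27 -0.14 -0.58] twist 0.012754235678563437 rows 0.15609859104160861 0.1020338854285075
```

View pics/w25.png

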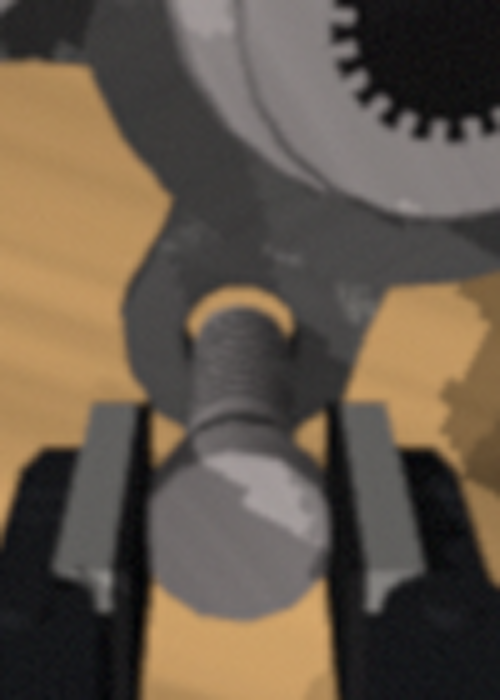

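move_arm([
  [0.03,0,0.2],
  [0.03,0,0.4],
  [0.03,0,0.6],
  [0.03,0,0.8],
  [0.03,0,0.8],
], gripper=[0.1,0.1,0.1,0.1,0.1], twist=[0,0,0,0,0])

```text
t: 30.45
eef_pos: [0.4145, -0.2557, 0.1836]
tool_rot: [-0.0, 0.984, 0.18, -0.0]
contact_force: [-0.4, 0.0, -0.7]
gripper_width: 0.233
```

move_arm([
  [0,0,0.3],
  [0,0,0.6],
  [0,0,0.9],
  [0,0,1.2],
  [0,0,1.2],
], gripper=[0.1,0.1,0.1,0.1,0.1], twist=[0,0,0,0,0])

```text
t: 30.87
eef_pos: [0.4144, -0.2556, 0.1714]
tool_rot: [-0.0, 0.984, 0.18, -0.0]
contact_force: [-0.4, -0.0, -1.7]
gripper_width: 0.228
```

```bash
python3 -c "
from h import *
look('w26.png',210,310,150,290,5,2,[.4115,-.2556,.198],-70)"
```

```text
t30.97 tcp [ 0.4147 -0.2557  0.1719] jaw-69.3 w0.230 F [ 0.599   0.1051 -1.4828] -> shift [-0.29 -0.13 -2.61] twist 0.012742722873081298 rows 0.6295147143499707 0.10194178298465038
```

View pics/w26.png

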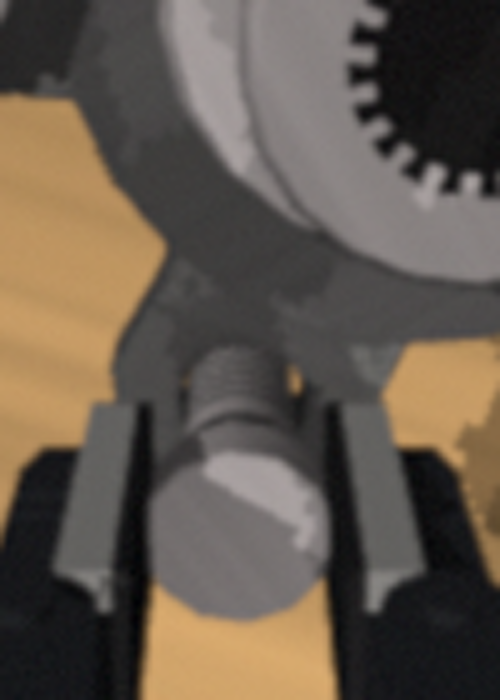

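move_arm([
  [0,0,0.5],
  [0,0,1],
  [0,0,1.5],
  [0,0,2],
  [0,0,2.1],
], gripper=[0.1,0.1,0.1,0.1,0.1], twist=[0,0,0,0,0])

```text
t: 31.38
eef_pos: [0.4143, -0.2556, 0.1501]
tool_rot: [-0.0, 0.984, 0.18, -0.001]
contact_force: [-0.3, -0.3, -0.8]
gripper_width: 0.226
```

move_arm([
  [0,0,0],
  [0,0,0],
  [0,0,0],
  [0,0,0],
  [0,0,0],
], gripper=[0.1,0.25,0.42,0.42,0.42], twist=[0,0,0,0,0])

```text
t: 31.8
eef_pos: [0.415, -0.2559, 0.1514]
tool_rot: [0.0, 0.984, 0.18, 0.0]
contact_force: [-0.7, 0.5, 0.7]
gripper_width: 0.418
```

move_arm([
  [0,0,-1],
  [0,0,-3],
  [0,0,-6],
  [0,0,-9],
  [0,0,-9],
], gripper=[0.42,0.42,0.42,0.42,0.42], twist=[0,0,0,0,0])

```text
t: 32.22
eef_pos: [0.4174, -0.257, 0.2472]
tool_rot: [0.003, 0.984, 0.18, 0.004]
contact_force: [0.3, -0.3, 0.4]
gripper_width: 0.419
```

```bash
python3 -c "
from h import *
c=look('w27.png',130,390,20,290,2,6,[.5605,.069,.24],-12.5)
t=read_camera('top');cv2.imwrite('pics/t27.png',cv2.resize(t['pixels'][150:280,180:400,::-1],None,fx=3.5,fy=3.5))
"
```

```text
t32.52 tcp [ 0.4141 -0.2555  0.2402] jaw-69.3 w0.420 F [ 0.5776 -0.3642  0.138 ] -> shift [ 25.18 -25.16   0.02] twist -0.9907398060513785 rows 8.536299905957149 7.925918448411028
```

View pics/w27.png

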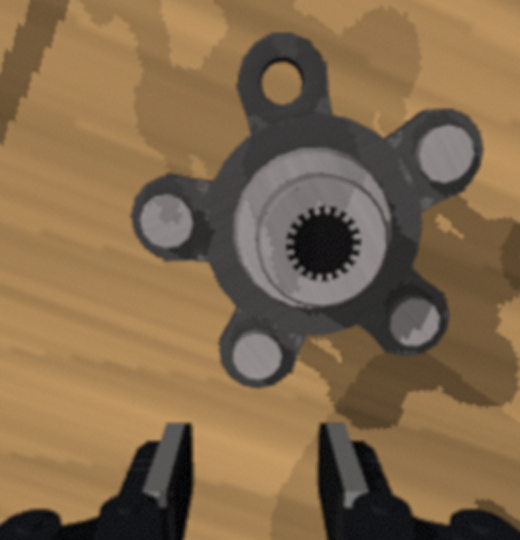

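View pics/t27.png

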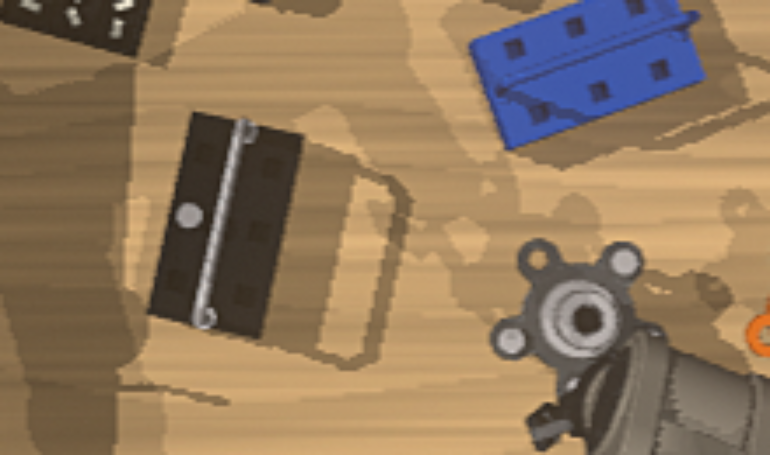

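move_arm([
  [2,-2,0],
  [4.8,-4.8,0],
  [7.6,-7.6,0],
  [10.4,-10.4,0],
  [13.2,-13.2,0],
], gripper=[0.5,0.5,0.5,0.5,0.5], twist=[-0.1,-0.22,-0.34,-0.46,-0.58])

```text
t: 32.98
eef_pos: [0.4916, -0.0839, 0.2405]
tool_rot: [-0.0, 0.89, 0.456, -0.001]
contact_force: [1.2, -1.4, -1.3]
gripper_width: 0.498
```

```bash
python3 -c "
from h import *
go([.5612,.067,.235],-12.5)"
```

```text
t32.98 tcp [ 0.4916 -0.0839  0.2405] jaw-35.7 w0.498 F [ 1.1731 -1.3531 -1.3274] -> shift [16.32 -3.16  0.54] twist -0.40542068219405275 rows 3.988370569121318 3.243365457552422
```

move_arm([
  [4,-0.8,0.2],
  [8,-1.6,0.4],
  [12,-2.4,0.5],
  [15.8,-3.1,0.5],
  [15.8,-3.1,0.5],
], gripper=[0.5,0.5,0.5,0.5,0.5], twist=[-0.1,-0.2,-0.3,-0.4,-0.4])

```text
t: 33.4
eef_pos: [0.5611, 0.0695, 0.2359]
tool_rot: [-0.002, 0.779, 0.627, 0.003]
contact_force: [-0.1, 1.1, 1.3]
gripper_width: 0.496
```

```bash
python3 -c "
from h import *
look('w28.png',140,400,110,330,3,10,[.5612,.07,.127],-12.5)"
```

```text
t33.90 tcp [0.5593 0.0594 0.2362] jaw-13.2 w0.503 F [-0.033  -0.5058 -0.0915] -> shift [ 1.08 -0.06 10.92] twist -0.012543942054624327 rows 2.6321347908119157 0.10035153643699461
```

View pics/w28.png

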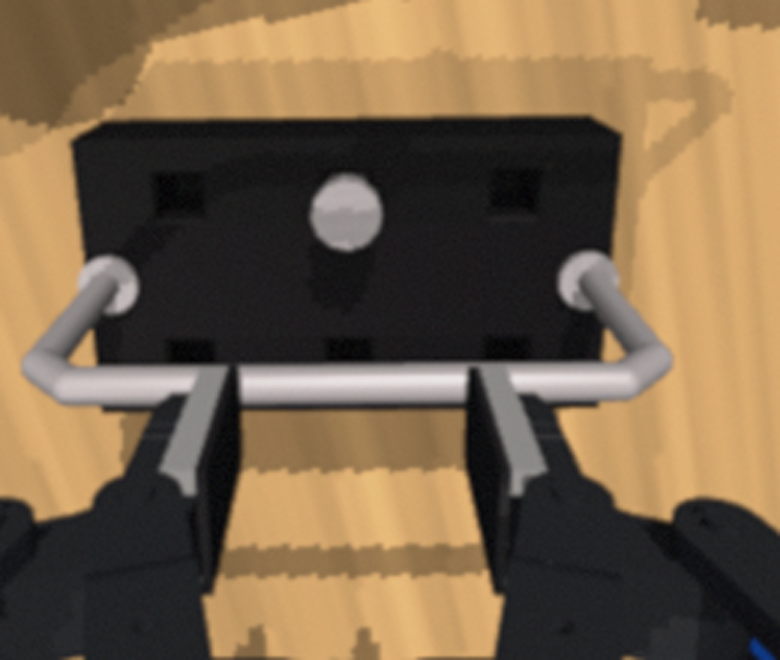

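```bash
python3 -c "
from h import *
c=dict(np.load('last.npz'))
f=lambda u,v:(140+u/3-.33,110+v/3-.33)
print(ray(c,f(346,213),.064),intool(c,f(346,213),.064))
for k in range(5):read_camera('wrist')
go([.5605,.0712,.127],-12.6)
"
```

```text
[0.5599 0.0712 0.064 ] [11.7183 -2.0736]
t34.15 tcp [0.5594 0.0602 0.2362] jaw-13.1 w0.502 F [ 0.2311  0.6537 -0.1415] -> shift [ 1.09 -0.14 10.92] twist -0.009354029853919373 rows 2.6330223972530384 0.07483223883135498
```

move_arm([
  [0.5,-0.1,2],
  [0.95,-0.2,4.5],
  [0.95,-0.2,6.9],
  [0.95,-0.2,6.9],
  [0.95,-0.2,6.9],
], gripper=[0.5,0.5,0.5,0.5,0.5], twist=[0,0,0,0,0])

```text
t: 34.57
eef_pos: [0.5589, 0.07, 0.1664]
tool_rot: [-0.001, 0.783, 0.622, -0.001]
contact_force: [0.6, -0.5, 1.2]
gripper_width: 0.502
```

```bash
python3 -c "
from h import *
look('w29.png',140,400,130,330,3,5,[.5602,.0708,.127],-12.5)"
```

```text
t34.82 tcp [0.5605 0.0701 0.1687] jaw-13.1 w0.499 F [-0.0843 -0.5335  0.1876] -> shift [ 0.06 -0.05  4.17] twist -0.01120699934875349 rows 0.9992073036574478 0.08965599479002792
```

View pics/w29.png

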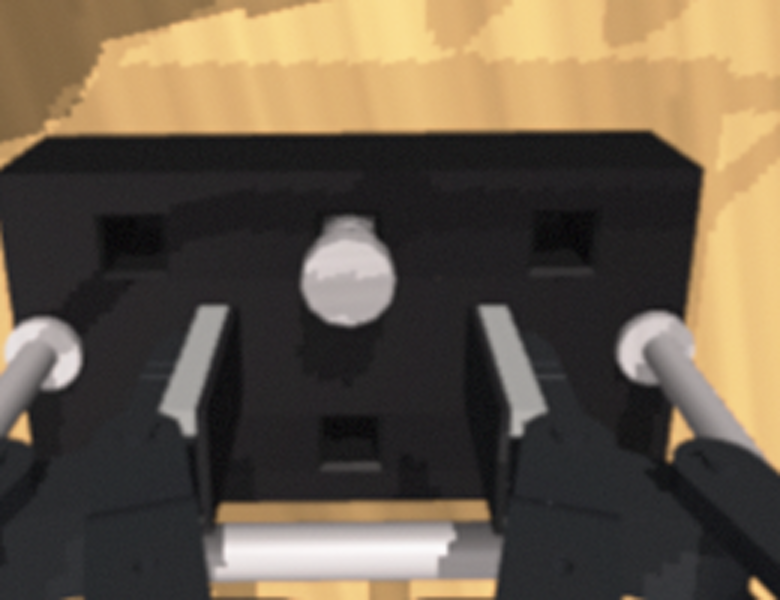

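move_arm([
  [0.03,-0.1,1.4],
  [0.03,-0.1,2.9],
  [0.03,-0.1,4.1],
  [0.03,-0.1,4.1],
  [0.03,-0.1,4.1],
], gripper=[0.5,0.5,0.5,0.5,0.5], twist=[-0.01,-0.01,-0.01,-0.01,-0.01])

```text
t: 35.23
eef_pos: [0.5586, 0.0705, 0.1261]
tool_rot: [-0.0, 0.78, 0.626, -0.0]
contact_force: [-0.0, 0.7, 0.2]
gripper_width: 0.499
```

move_arm([
  [0,0,0],
  [0,0,0],
  [0,0,0],
  [0,0,0],
  [0,0,0],
], gripper=[0.35,0.2,0.1,0.1,0.1], twist=[0,0,0,0,0])

```text
t: 35.65
eef_pos: [0.5593, 0.0708, 0.1271]
tool_rot: [0.0, 0.78, 0.626, 0.001]
contact_force: [-0.9, 0.6, 6.2]
gripper_width: 0.232
```

move_arm([
  [0,0,0],
  [0,0,-1],
  [0,0,-3],
  [0,0,-6],
  [0,0,-10],
], gripper=[0.1,0.1,0.1,0.1,0.1], twist=[0,0,0,0,0])

```text
t: 36.07
eef_pos: [0.5569, 0.0701, 0.2254]
tool_rot: [-0.001, 0.78, 0.626, -0.002]
contact_force: [0.5, 0.5, -0.8]
gripper_width: 0.225
```

move_arm([
  [0,0,-3],
  [0,0,-3],
  [0,0,-3],
], gripper=[0.1,0.1,0.1], twist=[0,0,0])

```text
t: 36.32
eef_pos: [0.5594, 0.0707, 0.2585]
tool_rot: [0.001, 0.78, 0.625, 0.002]
contact_force: [-0.1, 0.5, -1.3]
gripper_width: 0.229
```

```bash
python3 -c "
from h import *
look('w30.png',140,400,130,330,3,5,[.520,-.220,.222],-54)"
```

```text
t36.57 tcp [0.5578 0.0703 0.2547] jaw-12.5 w0.230 F [-0.4288  0.1061 -1.0623] -> shift [-29.16   2.62   3.29] twist 0.723518206267915 rows 7.064855788287872 5.78814565014332
```

View pics/w30.png

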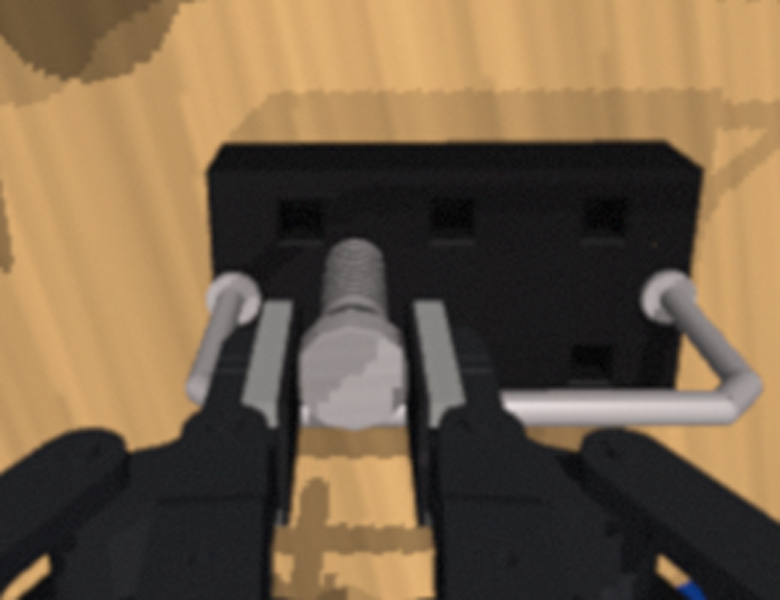

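The caddy has shifted about 3 cm: its middle pocket is now at crop (452,215). I'll measure it again before picking it up, after placing the fourth stud in hole 1.

```bash
python3 -c "
from h import *
go([.5232,-.2231,.222],-54)"
```

```text
t36.57 tcp [0.5578 0.0703 0.2547] jaw-12.5 w0.230 F [-0.4288  0.1061 -1.0623] -> shift [-29.39   3.     3.29] twist 0.723518206267915 rows 7.128782455929171 5.78814565014332
```

move_arm([
  [-3,0.3,0],
  [-7,0.7,0],
  [-11,1.1,0.5],
  [-15,1.5,1],
  [-19,1.9,2],
], gripper=[0.1,0.1,0.1,0.1,0.1], twist=[0.1,0.22,0.34,0.46,0.58])

```text
t: 36.98
eef_pos: [0.5355, -0.1207, 0.2358]
tool_rot: [0.0, 0.927, 0.374, 0.0]
contact_force: [1.9, 0.4, -1.0]
gripper_width: 0.23
```

```bash
python3 -c "
from h import *
go([.5232,-.2231,.215],-54)"
```

```text
t36.98 tcp [ 0.5355 -0.1207  0.2358] jaw-46.1 w0.230 F [ 1.8671  0.3735 -0.9672] -> shift [-7.99  6.53  2.08] twist 0.13807745554457426 rows 2.523962656001479 1.104619644356594
```

move_arm([
  [-3,2.4,0.6],
  [-6,4.9,1.2],
  [-7.8,6.4,1.8],
  [-7.8,6.4,2],
  [-7.8,6.4,2],
], gripper=[0.1,0.1,0.1,0.1,0.1], twist=[0.07,0.13,0.13,0.13,0.13])

```text
t: 37.4
eef_pos: [0.5233, -0.2207, 0.2143]
tool_rot: [-0.001, 0.949, 0.314, -0.001]
contact_force: [1.0, 1.3, -0.8]
gripper_width: 0.229
```

```bash
python3 -c "
from h import *
look('w31.png',180,340,110,310,3,10,[.5232,-.2231,.198],-54)"
```

```text
t37.90 tcp [ 0.5249 -0.2188  0.2163] jaw-53.2 w0.228 F [ 0.2357 -0.346  -0.9657] -> shift [-0.39  0.25  1.83] twist 0.01434103615772301 rows 0.45391556720536796 0.11472828926178408
```

View pics/w31.png

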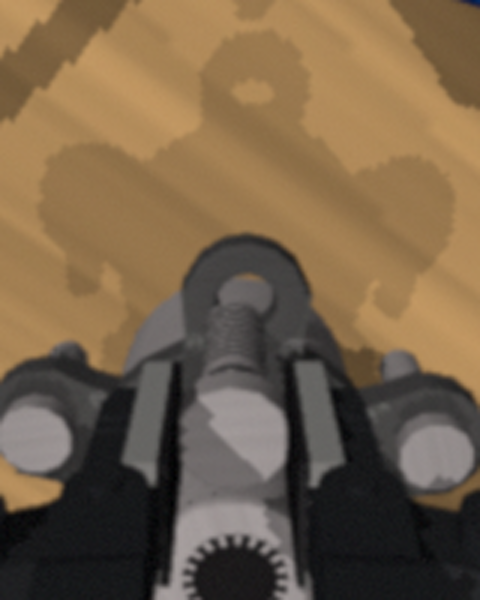

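move_arm([
  [-0.36,0.26,0.6],
  [-0.36,0.26,1.2],
  [-0.36,0.26,1.9],
  [-0.36,0.26,1.9],
  [-0.36,0.26,1.9],
], gripper=[0.1,0.1,0.1,0.1,0.1], twist=[0,0,0,0,0])

```text
t: 38.32
eef_pos: [0.5229, -0.2233, 0.1962]
tool_rot: [-0.001, 0.949, 0.315, -0.001]
contact_force: [0.0, 0.0, -0.9]
gripper_width: 0.226
```

```bash
python3 -c "
from h import *
look('w32.png',210,310,150,290,5,7,[.5232,-.2231,.192],-54)"
```

```text
t38.67 tcp [ 0.5235 -0.2235  0.1974] jaw-53.2 w0.228 F [-0.0567  0.1495 -0.9374] -> shift [-0.   -0.05  0.54] twist 0.013528692165207568 rows 0.12954255200810677 0.10822953732166055
```

View pics/w32.png

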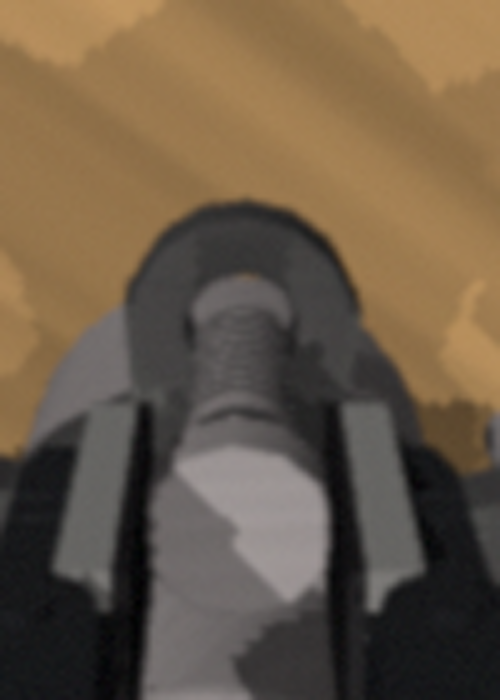

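move_arm([
  [0.02,0.03,0.25],
  [0.02,0.03,0.5],
  [0.02,0.03,0.8],
  [0.02,0.03,1.1],
  [0.02,0.03,1.3],
], gripper=[0.1,0.1,0.1,0.1,0.1], twist=[0,0,0,0,0])

```text
t: 39.08
eef_pos: [0.5234, -0.2236, 0.1835]
tool_rot: [-0.0, 0.949, 0.315, -0.0]
contact_force: [0.2, 0.3, -1.4]
gripper_width: 0.229
```

move_arm([
  [0,0,0.3],
  [0,0,0.6],
  [0,0,0.9],
  [0,0,1.2],
  [0,0,1.2],
], gripper=[0.1,0.1,0.1,0.1,0.1], twist=[0,0,0,0,0])

```text
t: 39.5
eef_pos: [0.5233, -0.2235, 0.1714]
tool_rot: [-0.0, 0.949, 0.315, -0.0]
contact_force: [0.7, -0.6, -1.1]
gripper_width: 0.225
```

```bash
python3 -c "
from h import *
look('w33.png',210,310,150,290,5,2,[.5232,-.2231,.150],-54)"
```

```text
t39.60 tcp [ 0.5236 -0.2235  0.1719] jaw-53.2 w0.230 F [ 0.9014 -0.0696 -1.9674] -> shift [-0.   -0.06  2.19] twist 0.013506354972438017 rows 0.5261217421189538 0.10805083977950414
```

View pics/w33.png

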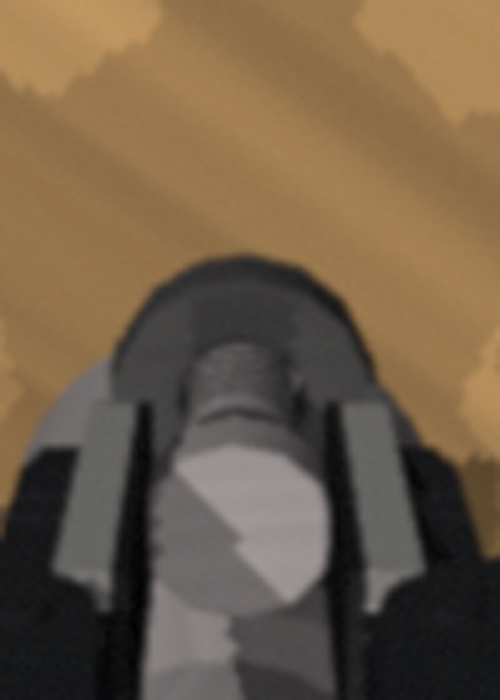

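In the hole. Lower it and release.

move_arm([
  [0,0,0.5],
  [0,0,1],
  [0,0,1.5],
  [0,0,2],
  [0,0,2.1],
], gripper=[0.1,0.1,0.1,0.1,0.1], twist=[0,0,0,0,0])

```text
t: 40.02
eef_pos: [0.5232, -0.2236, 0.15]
tool_rot: [-0.0, 0.949, 0.315, -0.001]
contact_force: [-0.4, -0.3, -0.7]
gripper_width: 0.229
```

move_arm([
  [0,0,0],
  [0,0,0],
  [0,0,0],
  [0,0,0],
  [0,0,0],
], gripper=[0.1,0.25,0.42,0.42,0.42], twist=[0,0,0,0,0])

```text
t: 40.43
eef_pos: [0.5242, -0.2234, 0.1515]
tool_rot: [0.0, 0.949, 0.316, 0.0]
contact_force: [0.1, 0.0, -0.6]
gripper_width: 0.419
```

move_arm([
  [0,0,-1],
  [0,0,-3],
  [0,0,-6],
  [0,0,-9],
  [0,0,-10],
], gripper=[0.42,0.42,0.42,0.42,0.42], twist=[0,0,0,0,0])

```text
t: 40.85
eef_pos: [0.5257, -0.224, 0.2564]
tool_rot: [0.002, 0.949, 0.315, 0.003]
contact_force: [0.6, -0.7, 0.9]
gripper_width: 0.415
```

```bash
python3 -c "
from h import *
c=look('w34.png',130,390,20,290,2,6)
t=read_camera('top');cv2.imwrite('pics/t34.png',cv2.resize(t['pixels'][150:280,180:400,::-1],None,fx=3.5,fy=3.5))
for n in ('top','side'):
  for q in ('caddy','caddy_bar','hook_rest'):
    read_camera(n); print(n,q,[(d['centre'],d['p']) for d in spot_point(q,n)])
f=lambda u,v:(180+u/3.5-.36,150+v/3.5-.36)
"
```

```text
top caddy [([0.6946, -0.2759, 0.0032], 0.74), ([0.5835, 0.0039, -0.0001], 0.57)]
top caddy_bar [([0.6945, -0.2765, 0.1181], 0.83), ([0.5799, 0.0064, 0.1126], 0.79)]
top hook_rest [([0.4589, 0.3537, 0.2153], 0.57), ([0.5638, 0.4131, -0.0051], 0.43)]
side caddy [([0.6915, -0.2773, 0.0011], 0.66), ([0.5775, 0.0038, -0.0023], 0.57), ([0.519, -0.226, 0.07], 0.2)]
side caddy_bar [([0.6949, -0.2769, 0.1175], 0.91), ([0.5783, 0.0037, 0.1112], 0.66), ([0.5222, -0.2269, 0.0711], 0.19)]
side hook_rest [([0.4633, 0.3532, 0.2125], 0.61)]
```

View pics/w34.png

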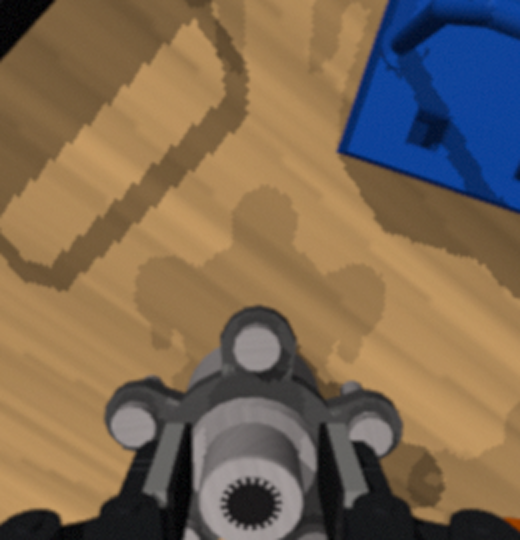

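View pics/t34.png

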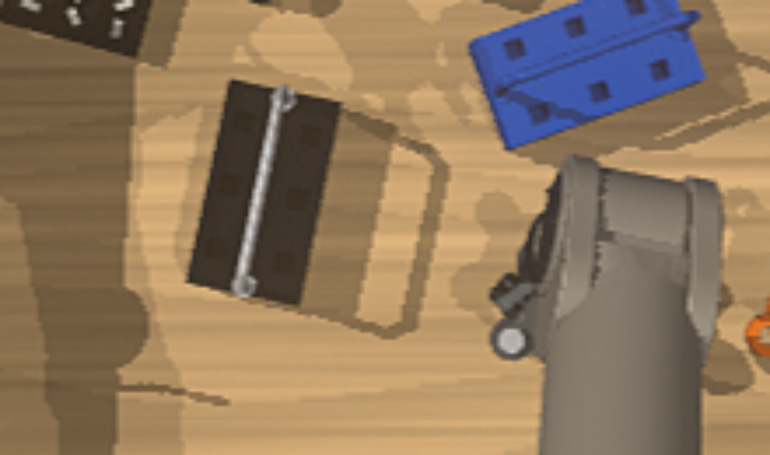

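Four studs are seated. The caddy now lies at about (0.580, 0.004), empty. I go above its bar.

```bash
python3 -c "
from h import *
print(get_obs()['q'])
go([.580,.004,.26],-101)"
```

```text
[ 0.4909  0.3745 -0.2469  1.8516  0.1119  0.9287 -0.7357]
t41.80 tcp [ 0.5237 -0.2236  0.2512] jaw-53.2 w0.420 F [0.1739 0.512  0.1708] -> shift [ 18.13 -14.87  -0.88] twist 0.8337545368153396 rows 5.6268715319289315 6.670036294522717
```

move_arm([
  [2,-1.6,-0.5],
  [5,-4.1,-0.9],
  [8,-6.6,-0.9],
  [11,-9,-0.9],
  [14,-11.5,-0.9],
], gripper=[0.5,0.5,0.5,0.5,0.5], twist=[0.12,0.24,0.36,0.48,0.6])

```text
t: 42.22
eef_pos: [0.567, -0.0474, 0.2605]
tool_rot: [0.0, 1.0, 0.019, 0.0]
contact_force: [0.1, -0.1, -1.0]
gripper_width: 0.501
```

```bash
python3 -c "
from h import *
go([.580,.004,.26],-101)"
```

```text
t42.22 tcp [ 0.567  -0.0474  0.2605] jaw-87.8 w0.501 F [ 0.0666 -0.0521 -0.9892] -> shift [ 1.49 -5.09  0.05] twist 0.23074167951844948 rows 1.2711823060058451 1.8459334361475959
```

move_arm([
  [0.7,-2.5,0],
  [1.5,-4.8,0],
  [1.5,-4.8,0],
  [1.5,-4.8,0],
  [1.5,-4.8,0],
], gripper=[0.5,0.5,0.5,0.5,0.5], twist=[0.11,0.23,0.23,0.23,0.23])

```text
t: 42.63
eef_pos: [0.5794, -0.0009, 0.2601]
tool_rot: [0.0, 0.996, -0.092, -0.0]
contact_force: [0.7, -0.7, -1.5]
gripper_width: 0.503
```

```bash
python3 -c "
from h import *
look('w35.png',100,400,60,330,2,10,[.580,.004,.169],-101)"
```

```text
t43.13 tcp [ 0.5795 -0.0005  0.2602] jaw-100.6 w0.500 F [-0.0385  1.238  -0.0564] -> shift [-0.04 -0.45  9.12] twist 0.007020575770597283 rows 2.1890469919930955 0.056164606164778266
```

View pics/w35.png

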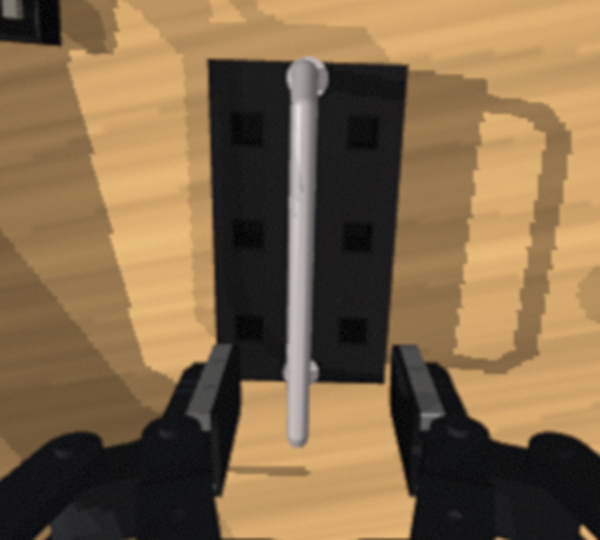

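```bash
python3 -c "
from h import *
c=dict(np.load('last.npz'))
f=lambda u,v:(100+u/2-.25,60+v/2-.25)
a=ray(c,f(306,85),.115);b=ray(c,f(297.5,425),.115);print(a,b,np.linalg.norm(a-b),np.degrees(np.arctan2(*(a-b)[1::-1])))
e=[intool(c,f(306,85),.115),intool(c,f(297.5,425),.115)];print(e)
p=[ray(c,f(u,v),.04)[:2] for u,v in ((247,130),(362,133),(248,235),(357,237),(249,328),(352,330))]
th,R,t,er=fit([[-.03,.056],[.03,.056],[-.03,0],[.03,0],[-.03,-.056],[.03,-.056]],p);print(np.degrees(th),t,er)
"
```

```text
[ 0.6576 -0.01    0.115 ] [0.5141 0.0214 0.115 ] 0.1468453725895679 -12.345645586607603
[array([78.4463, -4.9889]), array([-68.3308,  -9.468 ])]
-101.99731845483852 [0.5812 0.0078] [0.0007 0.0006 0.0004 0.0003 0.0005 0.0008]
```

move_arm([
  [0.15,-0.65,0],
  [0.15,-0.65,2],
  [0.15,-0.65,4],
  [0.15,-0.65,5],
  [0.15,-0.65,5],
], gripper=[0.5,0.5,0.5,0.5,0.5], twist=[0.03,0.03,0.03,0.03,0.03])

```text
t: 43.55
eef_pos: [0.5808, 0.0057, 0.2078]
tool_rot: [0.0, 0.994, -0.107, -0.002]
contact_force: [-0.5, -1.0, -0.1]
gripper_width: 0.498
```

```bash
python3 -c "
from h import *
look('w36.png',100,400,60,330,2,5,[.5795,.006,.169],-102.2)"
```

```text
t43.80 tcp [0.5829 0.0059 0.2113] jaw-102.3 w0.499 F [ 0.9394 -0.1402 -0.6094] -> shift [-0.35  0.07  4.23] twist -0.0017999831258644168 rows 1.0189063866771344 0.014399865006915334
```

View pics/w36.png

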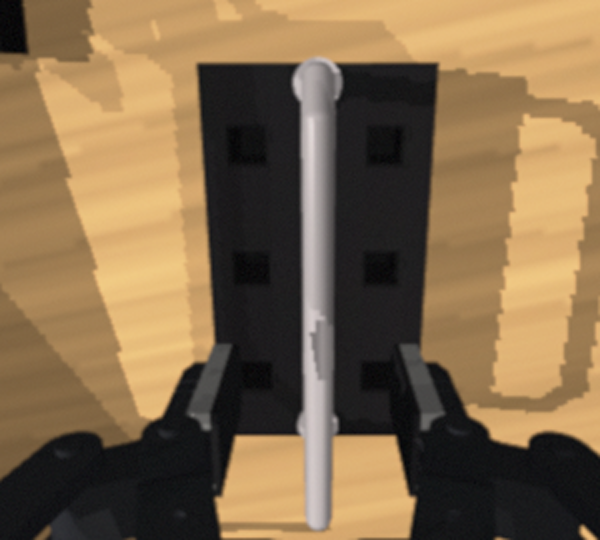

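move_arm([
  [-0.2,0,1.4],
  [-0.35,0,2.8],
  [-0.35,0,4.2],
  [-0.35,0,4.2],
  [-0.35,0,4.2],
], gripper=[0.5,0.5,0.5,0.5,0.5], twist=[0,0,0,0,0])

```text
t: 44.22
eef_pos: [0.5789, 0.0066, 0.1685]
tool_rot: [0.0, 0.994, -0.107, -0.0]
contact_force: [-0.2, -0.5, 0.5]
gripper_width: 0.503
```

move_arm([
  [0,0,0],
  [0,0,0],
  [0,0,0],
  [0,0,0],
  [0,0,0],
], gripper=[0.3,0.15,0,0,0], twist=[0,0,0,0,0], squeeze=80)

```text
t: 44.63
eef_pos: [0.5793, 0.0058, 0.1691]
tool_rot: [0.0, 0.994, -0.107, 0.001]
contact_force: [-0.4, -4.0, 6.8]
gripper_width: 0.09
```

move_arm([
  [0,0,0],
  [0,0,-0.5],
  [0,0,-1.5],
  [0,0,-2.5],
  [0,0,-3.5],
], gripper=[0,0,0,0,0], twist=[0,0,0,0,0])

```text
t: 45.05
eef_pos: [0.5785, 0.007, 0.2038]
tool_rot: [-0.0, 0.994, -0.107, -0.0]
contact_force: [0.1, 0.8, -5.8]
gripper_width: 0.087
```

```bash
python3 -c "
from h import *
print(get_obs()['contact_force'],get_obs()['torque'])
look('w37.png',100,400,60,330,2,5,[.48,.17,.32],-94.7)
s=read_camera('side');cv2.imwrite('pics/s37.png',cv2.resize(s['pixels'][150:330,150:350,::-1],None,fx=3,fy=3))"
```

```text
[ 0.0631  0.8372 -5.8015] [ 0.0372 -0.0377  0.0096]
t45.30 tcp [0.5786 0.0067 0.2031] jaw-102.3 w0.080 F [-0.6133 -0.919  -5.8534] -> shift [-13.11 -13.86 -11.69] twist -0.13247542028015774 rows 5.365870815439198 1.059803362241262
```

View pics/s37.png

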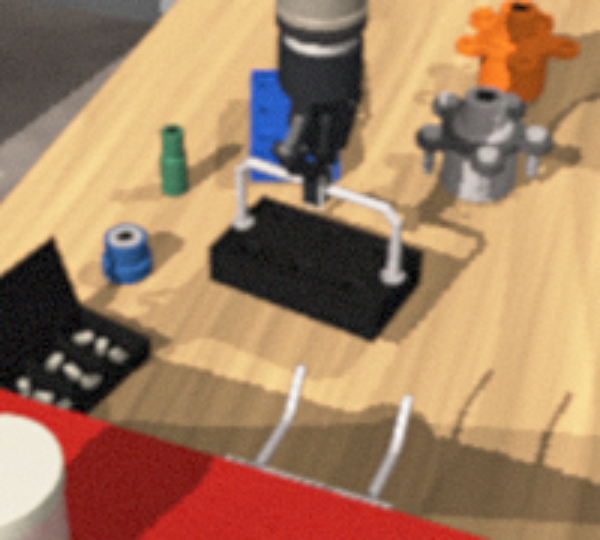

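View pics/w37.png

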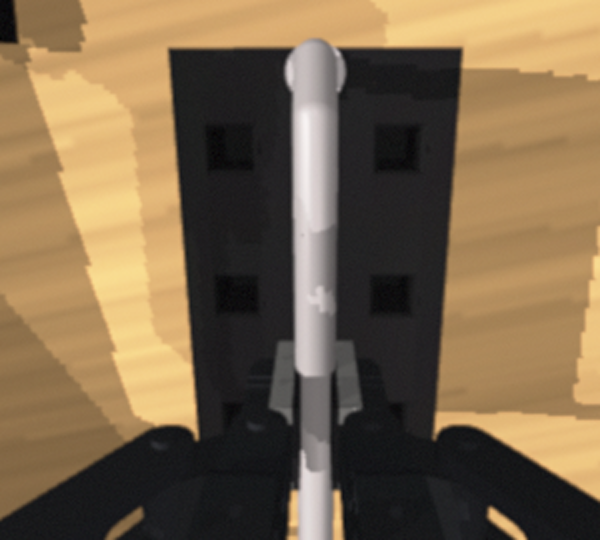

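move_arm([
  [0,0,-1.5],
  [-0.5,-0.5,-4],
  [-2,-2,-7],
  [-4,-4,-9.5],
  [-6,-6,-11],
], gripper=[0,0,0,0,0], twist=[0,0,-0.03,-0.06,-0.1])

```text
t: 45.77
eef_pos: [0.5332, 0.0784, 0.3154]
tool_rot: [-0.0, 0.998, -0.058, 0.001]
contact_force: [1.3, 1.2, -4.8]
gripper_width: 0.085
```

```bash
python3 -c "
from h import *
go([.46,.17,.314],-94.7)"
```

```text
t45.77 tcp [0.5332 0.0784 0.3154] jaw-96.6 w0.085 F [ 1.3201  1.2045 -4.813 ] -> shift [-8.32 -8.26  0.12] twist -0.033087328061150646 rows 2.8121716265124603 0.26469862448920517
```

move_arm([
  [-2,-2,0],
  [-4,-4,0],
  [-6,-6,0],
  [-8,-8,0],
  [-8,-8,0],
], gripper=[0,0,0,0,0], twist=[-0.01,-0.02,-0.03,-0.03,-0.03])

```text
t: 46.18
eef_pos: [0.4583, 0.1719, 0.3127]
tool_rot: [-0.001, 0.999, -0.038, -0.002]
contact_force: [-1.4, 2.5, -6.0]
gripper_width: 0.086
```

```bash
python3 -c "
from h import *
look('w38.png',0,512,0,384,1.5,10,[.46,.17,.314],-94.7)
s=read_camera('side');cv2.imwrite('pics/s38.png',cv2.resize(s['pixels'][150:350,150:400,::-1],None,fx=3,fy=3))
t=read_camera('top');cv2.imwrite('pics/t38.png',cv2.resize(t['pixels'][150:330,60:260,::-1],None,fx=3,fy=3))
for n in ('top','side','wrist'):
    read_camera(n)
    for q in ('hook_rest','caddy_bar'): print(n,q,[(d['centre'],d['p']) for d in spot_point(q,n)])
"
```

```text
t46.68 tcp [0.4629 0.1661 0.313 ] jaw-94.9 w0.085 F [-0.5047  0.3365 -6.4272] -> shift [-0.33 -0.36 -0.1 ] twist -0.0037036654352708785 rows 0.11859107869725376 0.029629323482167028
top hook_rest [([0.4621, 0.3534, 0.2133], 0.79), ([0.7634, 0.1669, 0.0012], 0.5)]
top caddy_bar [([0.696, -0.2735, 0.1163], 0.81), ([0.464, 0.1686, 0.2584], 0.65)]
side hook_rest [([0.4618, 0.354, 0.2126], 0.68)]
side caddy_bar [([0.6925, -0.2768, 0.1151], 0.74), ([0.4647, 0.1643, 0.2549], 0.56)]
wrist hook_rest []
wrist caddy_bar [([0.4614, 0.1689, 0.2584], 0.72)]
```

View pics/s38.png

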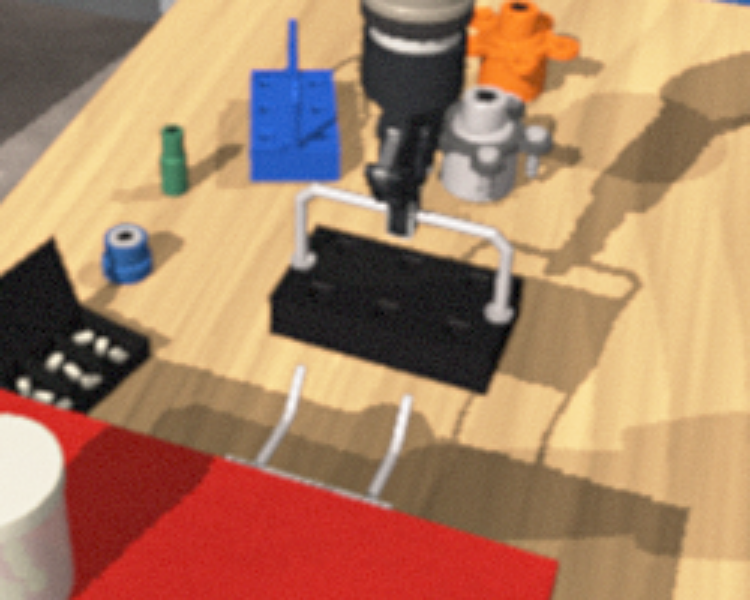

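View pics/t38.png

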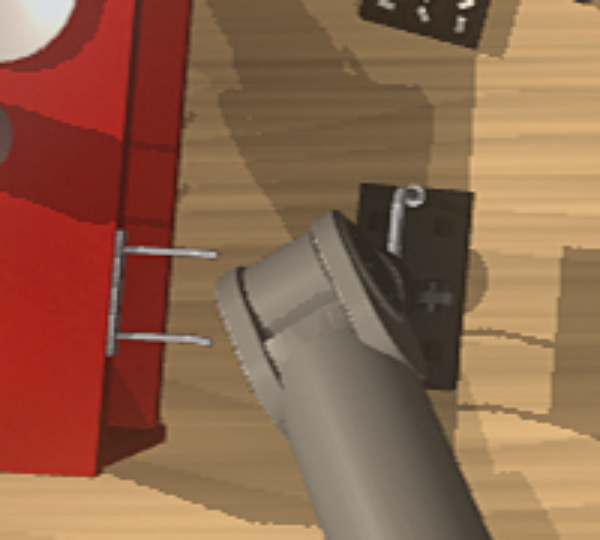

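View pics/w38.png

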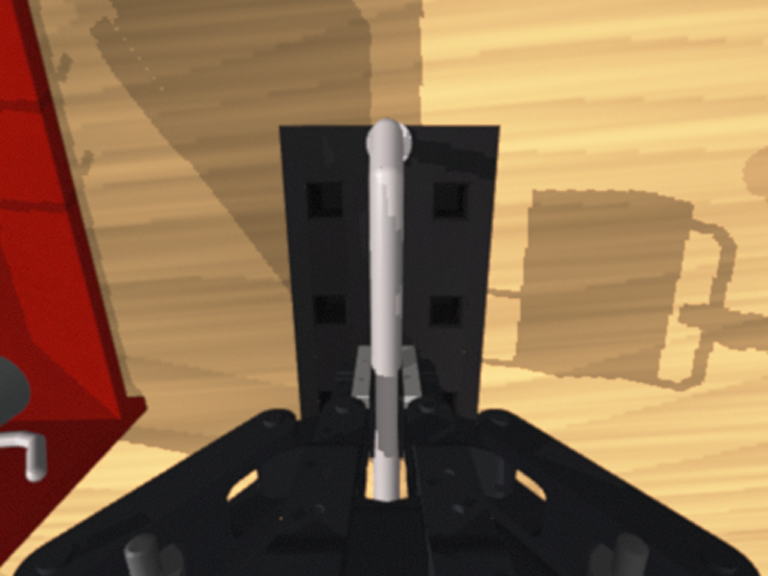

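```bash
python3 -c "
from h import *
go([.461,.353,.314],-95)"
```

```text
t47.23 tcp [0.4626 0.1667 0.3131] jaw-94.8 w0.080 F [-0.4689 -0.2472 -5.3398] -> shift [ -1.74 -18.55  -0.08] twist 0.002665802895819464 rows 4.468892099090222 0.02132642316655571
```

move_arm([
  [-0.3,-2,-0.1],
  [-0.6,-4.5,-0.1],
  [-0.9,-7,-0.1],
  [-1.2,-9.5,-0.1],
  [-1.4,-11.5,-0.1],
], gripper=[0,0,0,0,0], twist=[0,0,0,0,0])

```text
t: 47.65
eef_pos: [0.458, 0.2846, 0.3143]
tool_rot: [-0.001, 0.999, -0.042, 0.0]
contact_force: [0.2, -0.3, -4.6]
gripper_width: 0.087
```

move_arm([
  [-0.1,-1,0],
  [-0.2,-2,0],
  [-0.2,-3,0],
  [-0.2,-3,0],
  [-0.2,-3,0],
], gripper=[0,0,0,0,0], twist=[0,0,0,0,0])

```text
t: 48.07
eef_pos: [0.4591, 0.3121, 0.314]
tool_rot: [0.0, 0.999, -0.042, -0.0]
contact_force: [-0.3, -0.7, -4.4]
gripper_width: 0.089
```

```bash
python3 -c "
from h import *
look('w39.png',0,512,0,384,1.5,6,[.461,.353,.314],-95)
s=read_camera('side');cv2.imwrite('pics/s39.png',cv2.resize(s['pixels'][180:350,150:350,::-1],None,fx=3.5,fy=3.5))
"
```

```text
t48.37 tcp [0.4592 0.3117 0.3142] jaw-94.9 w0.087 F [ 0.7888  0.2762 -5.1411] -> shift [-0.17 -4.13  0.02] twist 0.0015528287034945892 rows 0.9907765539045188 0.012422629627956714
```

View pics/s39.png

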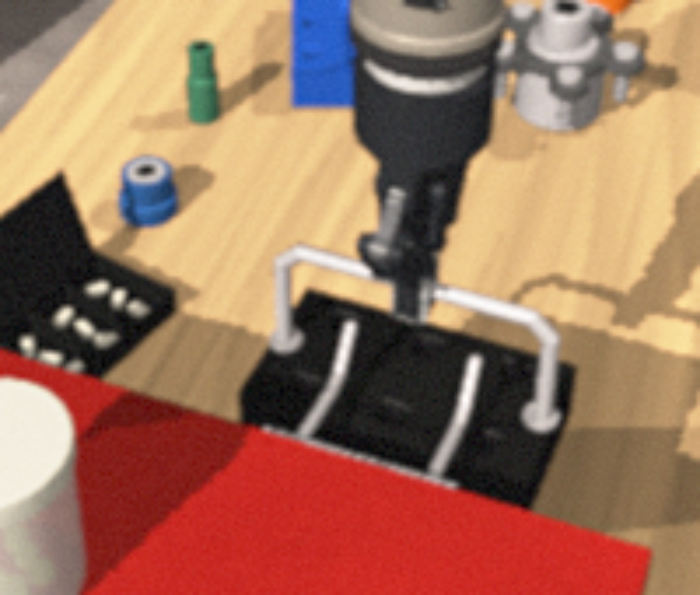

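View pics/w39.png

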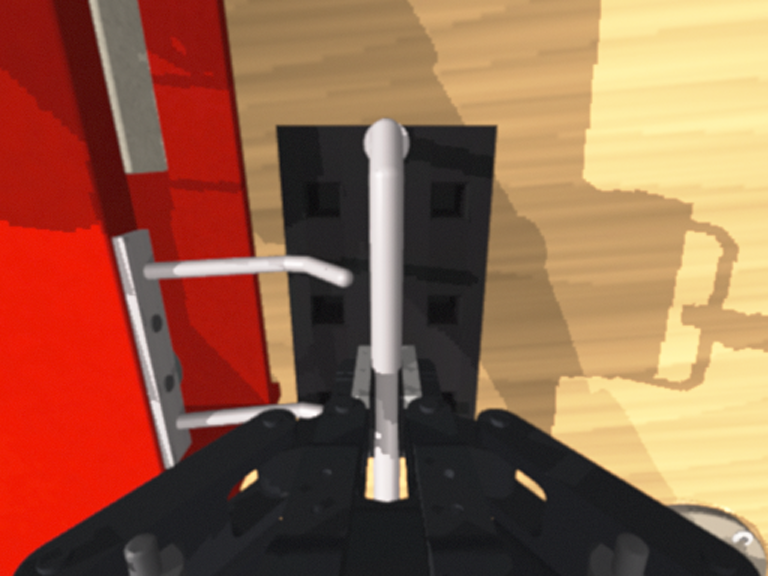

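move_arm([
  [-0.1,-1.4,0],
  [-0.15,-2.8,0],
  [-0.15,-4.1,0],
  [-0.15,-4.1,0],
  [-0.15,-4.1,0],
], gripper=[0,0,0,0,0], twist=[0,0,0,0,0])

```text
t: 48.83
eef_pos: [0.4603, 0.3557, 0.314]
tool_rot: [-0.0, 0.999, -0.041, -0.0]
contact_force: [-0.1, -0.7, -5.0]
gripper_width: 0.084
```

```bash
python3 -c "
from h import *
look('w40.png',0,512,0,384,1.5,6,[.461,.353,.314],-95)
s=read_camera('side');cv2.imwrite('pics/s40.png',cv2.resize(s['pixels'][200:350,170:350,::-1],None,fx=4,fy=4))
"
```

```text
t49.13 tcp [0.4611 0.3529 0.3141] jaw-94.9 w0.084 F [ 0.5598 -0.1296 -4.5675] -> shift [-0.01 -0.01  0.01] twist 0.0018703798249891936 rows 0.003324966583127452 0.014963038599913549
```

View pics/s40.png

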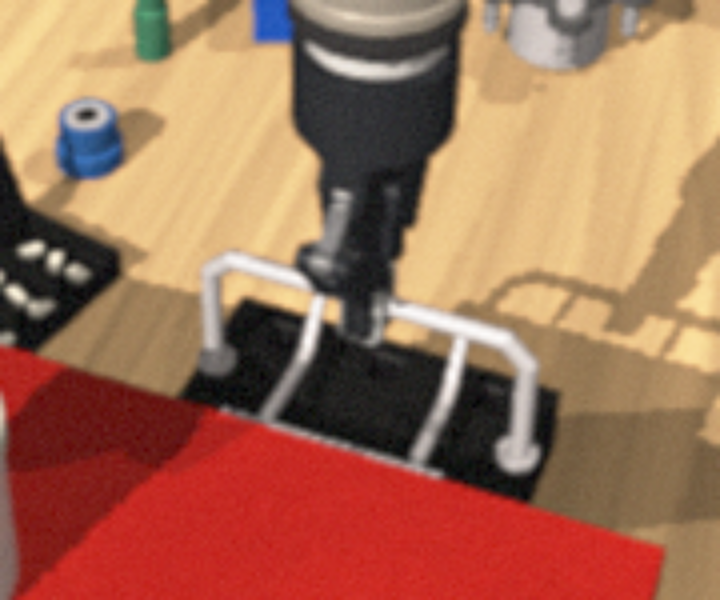

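View pics/w40.png

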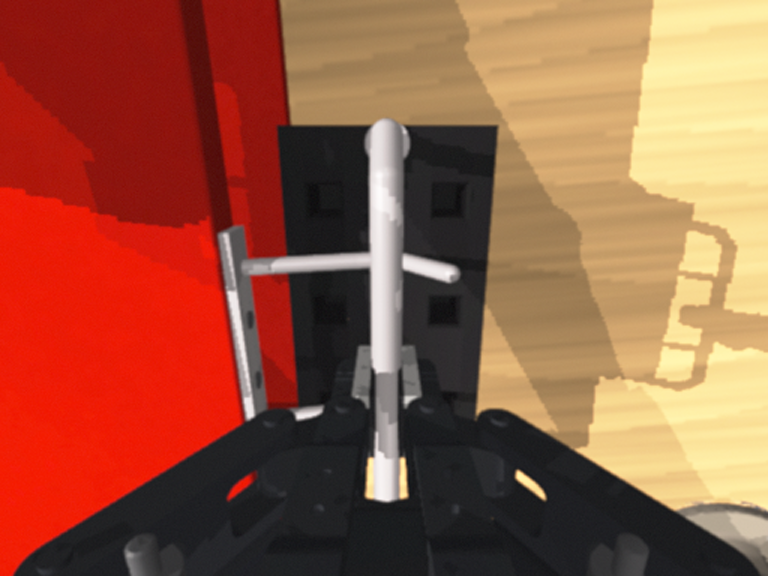

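move_arm([
  [0,0,0.8],
  [0,0,1.7],
  [0,0,2.6],
  [0,0,3.4],
  [0,0,3.4],
], gripper=[0,0,0,0,0], twist=[0,0,0,0,0])

```text
t: 49.6
eef_pos: [0.46, 0.3525, 0.2774]
tool_rot: [0.001, 0.999, -0.042, -0.002]
contact_force: [-0.5, -0.2, -6.1]
gripper_width: 0.087
```

move_arm([
  [0,0,0.2],
  [0,0,0.4],
  [0,0,0.6],
  [0,0,0.8],
  [0,0,0.8],
], gripper=[0,0,0,0,0], twist=[0,0,0,0,0])

```text
t: 50.02
eef_pos: [0.4609, 0.3534, 0.2719]
tool_rot: [0.0, 0.999, -0.042, -0.0]
contact_force: [0.7, 0.4, -6.3]
gripper_width: 0.085
```

```bash
python3 -c "
from h import *
look('w41.png',0,512,0,384,1.5,4,[.461,.353,.2675],-95)
s=read_camera('side');cv2.imwrite('pics/s41.png',cv2.resize(s['pixels'][200:350,170:350,::-1],None,fx=4,fy=4))
"
```

```text
t50.22 tcp [0.461  0.3536 0.2724] jaw-94.8 w0.087 F [ 0.9206 -0.3885 -4.6609] -> shift [0.01 0.06 0.49] twist 0.0026557008475114902 rows 0.11768129805959869 0.021245606780091922
```

View pics/s41.png

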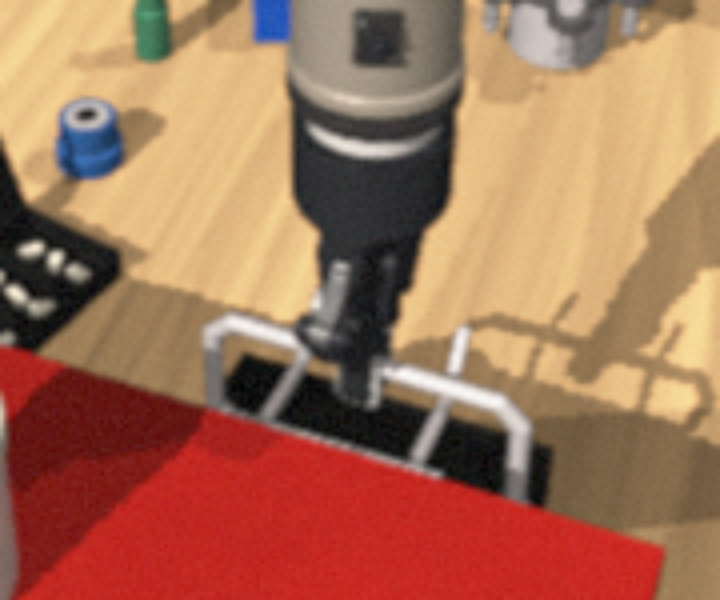

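View pics/w41.png

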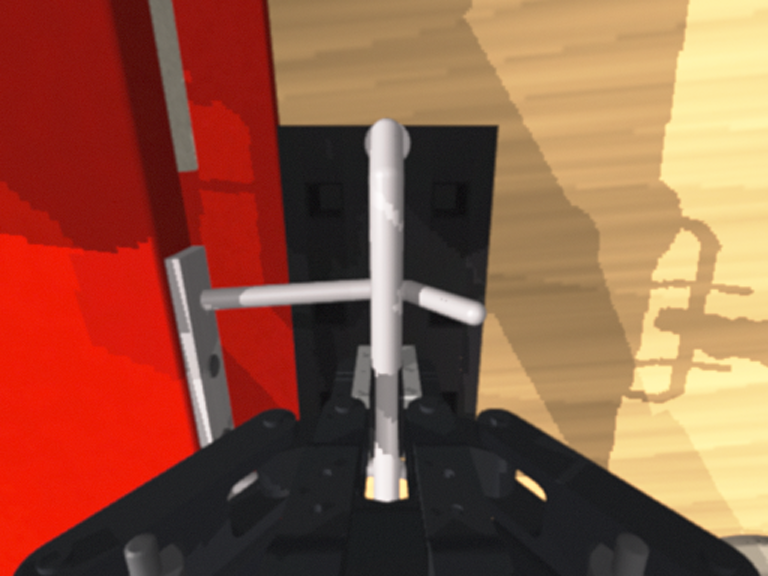

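Bar is right above the valley of both prongs. I lower it in small steps and watch the force.

move_arm([
  [0,0,0.1],
  [0,0,0.2],
  [0,0,0.3],
  [0,0,0.4],
  [0,0,0.4],
], gripper=[0,0,0,0,0], twist=[0,0,0,0,0])

```text
t: 50.68
eef_pos: [0.461, 0.3536, 0.2683]
tool_rot: [-0.0, 0.999, -0.042, 0.0]
contact_force: [-0.3, -0.2, -3.4]
gripper_width: 0.085
```

move_arm([
  [0,0,0.1],
  [0,0,0.2],
  [0,0,0.2],
  [0,0,0.2],
], gripper=[0,0,0,0], twist=[0,0,0,0])

```text
t: 51.02
eef_pos: [0.4613, 0.3543, 0.2677]
tool_rot: [-0.001, 0.999, -0.042, 0.001]
contact_force: [-1.3, -1.0, 5.2]
gripper_width: 0.087
```

move_arm([
  [0,0,0],
  [0,0,0],
  [0,0,0],
  [0,0,0],
  [0,0,0],
], gripper=[0.1,0.15,0.2,0.28,0.35], twist=[0,0,0,0,0])

```text
t: 51.43
eef_pos: [0.461, 0.3534, 0.266]
tool_rot: [0.0, 0.999, -0.042, -0.0]
contact_force: [-0.8, 0.6, -0.2]
gripper_width: 0.352
```

```bash
python3 -c "
from h import *
look('w42.png',0,512,0,384,1.5,3,[.461,.353,.2675],-95)
s=read_camera('side');cv2.imwrite('pics/s42.png',cv2.resize(s['pixels'][200:350,170:350,::-1],None,fx=4,fy=4))
"
```

```text
t51.58 tcp [0.4609 0.3534 0.266 ] jaw-94.9 w0.342 F [0.379  0.1449 0.9003] -> shift [ 0.01  0.04 -0.15] twist 0.0026004126515037146 rows 0.03771087666002634 0.020803301212029716
```

View pics/w42.png

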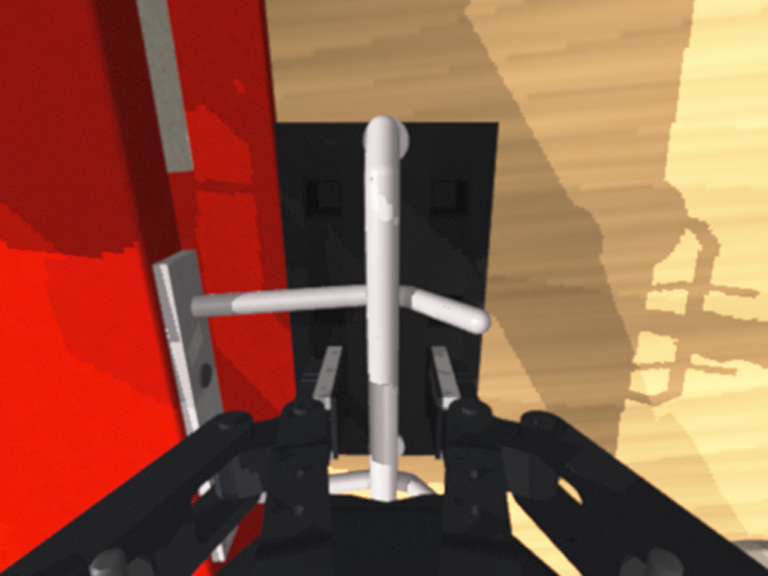

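View pics/s42.png

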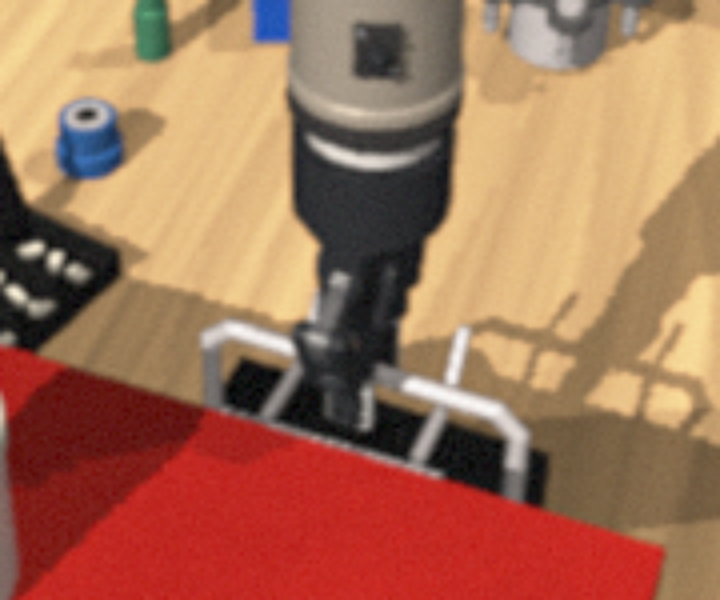

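move_arm([
  [0,0,-0.8],
  [0,0,-2],
  [0,0,-3.5],
  [0,0,-6],
  [0,0,-9],
], gripper=[0.4,0.4,0.4,0.4,0.4], twist=[0,0,0,0,0])

```text
t: 52.05
eef_pos: [0.4604, 0.3531, 0.357]
tool_rot: [0.001, 0.999, -0.042, -0.001]
contact_force: [-0.3, 1.0, 0.1]
gripper_width: 0.398
```

move_arm([
  [0,2,-1],
  [0,5,-2],
  [0,9,-2],
  [0,13,-2],
  [0,17,-2],
], gripper=[0.4,0.4,0.4,0.4,0.4], twist=[0,0,0,0,0])

```text
t: 52.47
eef_pos: [0.4462, 0.1828, 0.3778]
tool_rot: [-0.001, 0.999, -0.042, 0.001]
contact_force: [0.3, -1.0, -1.2]
gripper_width: 0.4
```

move_arm([
  [0,3,0],
  [0,6,0],
  [0,8,0],
  [0,8,0],
  [0,8,0],
], gripper=[0.4,0.4,0.4,0.4,0.4], twist=[0,0,0,0,0])

```text
t: 52.88
eef_pos: [0.4399, 0.1037, 0.3774]
tool_rot: [-0.0, 0.999, -0.043, 0.001]
contact_force: [-0.3, 0.9, -0.2]
gripper_width: 0.401
```

```bash
python3 -c "
from h import *
go([.46,.1,.35])
for k in range(12): read_camera('top')
s=read_camera('side');cv2.imwrite('pics/s43.png',cv2.resize(s['pixels'][140:350,150:400,::-1],None,fx=3,fy=2.8))
t=read_camera('top');cv2.imwrite('pics/t43.png',t['pixels'][:,:,::-1])
ims=[]
for k in range(6):
    t2=read_camera('side'); ims.append(t2['pixels'].astype(int))
print('diff',[np.abs(i[230:340,170:340]-ims[0][230:340,170:340]).mean() for i in ims])
for n in ('top','side'):
    read_camera(n);print(n,[(d['centre'],d['p']) for d in spot_point('caddy_bar',n)])
    print([(d['centre'],d['p']) for d in spot_point('stud1',n)])
"
```

```text
t52.88 tcp [0.4399 0.1037 0.3774] jaw-95.0 w0.401 F [-0.3278  0.8529 -0.2036] -> shift [2.03 0.2  2.75] twist None rows 0.8205207345927515 0
diff [np.float64(0.0), np.float64(3.126559714795009), np.float64(3.1311586452762925), np.float64(3.1232263814616754), np.float64(3.124206773618538), np.float64(3.102085561497326)]
top [([0.463, 0.3547, 0.2122], 0.8), ([0.6988, -0.2727, 0.1143], 0.57)]
[([0.4505, -0.3166, 0.0685], 0.6), ([0.5199, -0.2312, 0.0729], 0.54), ([0.4127, -0.2625, 0.0733], 0.42), ([0.4523, -0.2016, 0.0727], 0.39)]
side [([0.6966, -0.2781, 0.1194], 0.87), ([0.4618, 0.3515, 0.2107], 0.85)]
[([0.4519, -0.2025, 0.0737], 0.63), ([0.522, -0.2288, 0.0727], 0.58), ([0.4108, -0.2567, 0.0742], 0.56)]
```

View pics/s43.png

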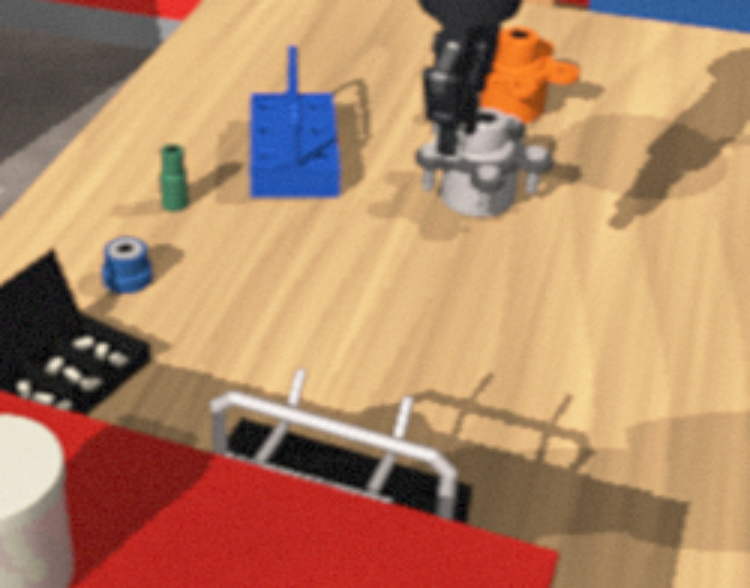

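View pics/t43.png

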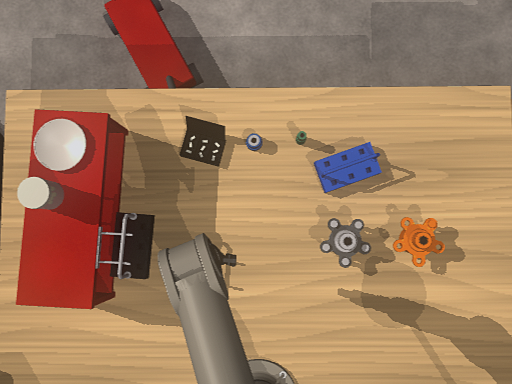

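The caddy hangs still on both prongs: frame differences stay at the constant noise level, and the bar reads at z ≈ 0.211 m. Studs fill all four holes.

```bash
python3 -c "
from h import *
print(hand_in())"
```

```text
the job is handed in; nothing more can be done
None
```

All four new studs are in the grey hub's four open holes, and the empty black caddy hangs by its handle bar across both prongs of the hook. I handed the job in at about 54 s, and no verdict was reported.

- **Studs:** I put one stud in each open hole, releasing it with the head about 5 mm above the flange so it dropped in. The last pictures show a head on every lobe. The network places three of the heads in both camera views and the fourth, in hole 4, in the top view only. Their heights came out at 69–74 mm, against a flange height of 72 mm.
- **Caddy:** It was knocked about 4 cm aside during the run, so I measured it again before picking it up. The wrist force changed as the bar settled on the prongs. The bar's final position reads about (0.462, 0.353, 0.212) m, against the hook rest at about (0.461, 0.354, 0.2135) m. Successive side pictures differ only by constant image noise, so it hangs still.
- **Rest of the scene:** The arm ended about 25 cm clear of the caddy, touching nothing. The socket, installer, clip tray, blue look-alike and orange look-alike were not touched.
- **Disagreement:** The wrist camera read positions about 3 mm off from the other two cameras. I allowed for this by guiding each insertion on the wrist view and watching the force. The highest sideways force I read was about 5 N.

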